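# Unlock the lid stay and shut the rescue-tool case

### The job

Shut the open rescue-tool case: take the knob at the knee of the folding stay on its side and lift it up past centre until the stay is well broken and stays unlocked, let go of it, then lower the lid gently and press its front down against the rubber buffers until the catch snaps in and holds it shut. Do not let the lid fall or slam, do not wrench the stay or lean hard on the lid, and leave the other things where they are.

Things in the scene. Friction and masses are not known exactly. Their poses are not given: they have to be found in the camera images.
- case: black equipment case with aluminium edges, 240 (x) x 320 (y) x 100 mm high, fixed to the table; origin at the centre of its underside, x from its front (robot side) to its hinge side, y to its left, z up. Lid hinge axis: along y at x = +120, z = 100 mm. The steel folding stay is outside the left (+y) wall; a spring catch sits on the middle of the front, two rubber buffers on the front rim.
- lid (a joint): the lid (about 0.35 kg, 240 x 320 mm, 30 mm thick) on a friction hinge: it stays where it is left. 0 = open at 65 degrees, leaning over the case (start); -1.1345 = shut and caught. The locked stay blocks it. From -1.07 its hook rides on the catch, from -1.10 it meets rubber buffers that push it back up: press on beyond shut, 17 to 19 N at lid_push, till caught; hard stop from about 23 N.
- lid_push (a point): point on the lid's outer (upper) face, on its middle line, 35 mm from the free front edge and 205 mm from the hinge axis along the lid; that face is 30 mm off the hinge axis (130 mm above the table when shut). While the lid is open the face looks away from the robot and up.
- lid_edge (a point): middle of the free edge of the lid's outer face, 240 mm from the hinge axis along the lid, about 330 mm above the table when open. The edge is 30 mm thick and plain.
- stay (a joint): angle of the stay's lower arm: 0 = locked, knee sagging on its stop some 10 mm below the straight line; 0.15 = dead centre; grows as the knee goes up and to the case's front; safely unlocked above 0.5; about 1.9 when the lid is shut. Friction holds it where it is left.
- bush (a joint): how far the rubber bush of the lower arm's pivot gives (m), + = pulled up and to the hinge side at 45 degrees, - = pushed the other way, 0 = unloaded; about 12 N per mm. It shows the load along the stay and must be kept small: beyond about 1.5 mm the stay is being wrenched.
- knee (a point): middle of the knee's knob: a level steel round bar 14 mm thick, 60 mm long, along the case's y, ending in a 22 mm disc; on its axis, 45 mm out from the left wall, 27 mm short of the disc. Grip it on its -x and +x sides; it turns in the fingers. It swings up and to the case's front about the lower arm's pivot on the wall, roughly 60 mm nearer the front and 25 mm lower; that arm is rigid and a wrong path loads it hard.
- grinder: angle grinder in the foam inside the case, about 200 mm long; leave it
- disc: stack of cutting discs, 100 mm across, inside the case; leave it
- radio: hand radio standing left of the case beyond the stay, 55 x 35 x 150 mm; leave it
- can: spray can, 54 mm across, 150 mm high, right of the case; leave it
- wrench: wrench on the table; leave it
- torch: black hand torch lying on the table, 150 mm; leave it
- driver: screwdriver on the table; leave it
- jar: jar, 64 mm across, 80 mm high; leave it

How it is judged:
By the outcome, as a careful person would: the job done as asked, in the order asked, and still so for the second after the job is handed in, with the robot touching nothing.
It also fails if it takes over 69 s, if anything falls off the work surface, if the arm or the gripper's body presses on something with over 40 N, if the wrist force passes 120 N, or if a joint passes its speed limit or range.

### The arm

A 6-joint arm with a two-finger parallel gripper is mounted at the origin on the work surface. World frame = base frame: x ahead of the robot, y to its left, z up, the work surface at z = 0. Lengths are in m, angles in degrees, forces in N, time in s.
With the tool pointing down it reaches from about 0.35 to 0.975 m from the base axis. Payload 17.4 kg.
Tool frame: the origin (TCP) lies on the centre line of the jaws, within the pads' length; the fingertips stand 17 mm ahead of it and the grasp point (between the pads) lies 2 mm behind it (r.tcp_to_tips is the distance from the TCP to the fingertips, in m); z points along the fingers, y is the direction in which the jaws open and shut (so a half turn about z gives the same grasp; the last joint's range is limited). The gripper opens to 85 mm and grips with 20 to 120 N. Pads are 22 mm wide; open, the fingers measure 114 mm over their backs; the gripper's body (76 mm by 85 mm) begins 54 mm behind the grasp point. The pads swing forward as they close: fully open they stand 13 mm farther back than shut.
Start: joints at [-79.458, 6.646, 82.598, -0, 90.757, -2.166], TCP at [0.148, -0.658, 0.209] pointing down, gripper open.
Joint ranges: [-162.19, 162.19], [-47.58, 125.68], [4.15, 143.07], [-65.23, 245.23], [0.69, 171.88], [-170.13, 170.13]. Speed limits (degrees/s): [108.29, 108.29, 127.2, 180, 180, 180].

### API

Orientations are given as a 3x3 rotation matrix whose columns are the frame's x, y, z axes.
In Python, from rig import r, viewer, sign_off gives the robot as it stands. The module is installed in compiled form; this text tells all that it offers.
- The arm moves only by the tool servo_tool, never from a script. Its arguments are lists of equal length, an entry for each row: "xyz": the shift along the tool's x, y, z in cm, a list of three; "twist": the turn, a rotation vector about the tool's x, y, z in rad, a list of three. A call has 1 to 12 rows; each row is the pose to reach, as a shift and turn from the pose commanded when the call began, along the tool's axes at that moment; what a row does not reach only later rows make up. A row lasts 1/12 s, in which the tool goes at most 41.7 mm and 7.16 degrees, less where a joint would pass 70% of its speed; a pose out of reach is approached as far as the arm can. A call with a gripper value outside its range is refused whole. "fingers" is the finger opening in cm, from 0 to 8.54, set as the call begins (left out, the last holds). The fingers move at their own pace and stop on an object; "squeeze" is the grip in N (left out, the last holds). Time passes only in rows, so rows that repeat a pose let the fingers close. It gives the time, the measured TCP pose, the force and the opening at its end, in the units of the state.
- r.get_obs(): the state, without advancing time (a new reading comes with each control period).
- viewer.read_camera(name): name is "side" or "top" or "wrist"; returns (picture, depth): 400x640x3 uint8, red, green, blue; 400x640 float32, m along the optical axis (not along the pixel's ray), 0 where there is no reading.
- viewer.camera_model(name): a dict with "fx", "fy", "cx", "cy" (pixels), "rvec" (rotation vector, rad) and "tvec" (3), from world to camera coordinates, as OpenCV has them. Camera axes: x right, y down, z forward; pixel columns grow to the right and rows downward; lengths in m; the calibration is good to about 2 mm. The wrist camera is an equidistant fisheye: a pixel r from the principal point sees the ray r / f radians off the axis. A picture is of the moment at which its call begins: read the wrist's pose just before it. camera_model takes no time and is no camera call; for the wrist camera it gives the pose at the moment of the call.
- sign_off(): hands the job in, once; it reports no verdict.
The state is a dict: "t": time; "joint_pos": joint angles; "qvel": joint speeds; "tau": joint torques, N m; "tool_pos": TCP position; "tcp_rot": TCP orientation; "wrist_force": force on the tool from outside, world axes, zero at the start; "wrist_torque": the same for the moment, N m; "opening": finger opening in m.
Only numpy, scipy, OpenCV 4.12 (cv2) and the standard library are available. Lean on these libraries where they do the work, as an engineer would, in place of code of your own. Each camera call takes 0.05 s, during which the arm holds its last target.

## Working session

There is one attempt and no reset: what is moved stays moved. The work goes in short steps, Python scripts to look and compute and a tool call to move; the robot and the scene stay as the last step left them, time stands still between calls to the robot, and variables do not carry over. Pictures are saved under pics/ and viewed, and the job is handed in when it is done.

Besides the shell and the picture viewer there is one more tool, called after ">>>" as name(argument=value, ...) on one line, values as JSON. servo_tool: Moves the arm, as the interface text tells. Its arguments: {"type":"object","properties":{"xyz":{"type":"array"},"twist":{"type":"array"},"fingers":{"type":"number"},"squeeze":{"type":"number"}},"required":["xyz","twist"]}

```bash
mkdir -p pics
cat > h.py <<'E'
import numpy as np, cv2
from rig import r, viewer, sign_off
def snap(n,f):
    p,d=viewer.read_camera(n); cv2.imwrite(f'pics/{f}.png',p[:,:,::-1]); np.save(f'pics/{f}.npy',d)
    return p,d
def world(n,d,u,v,cm=None):
    c=cm or viewer.camera_model(n); R=cv2.Rodrigues(np.array(c['rvec'],float))[0]
    u=np.asarray(u,float);v=np.asarray(v,float); z=d[v.astype(int),u.astype(int)]
    P=np.stack([(u-c['cx'])/c['fx']*z,(v-c['cy'])/c['fy']*z,z],-1)
    return (P-np.array(c['tvec']).ravel())@R
def proj(n,X):
    c=viewer.camera_model(n); K=np.array([[c['fx'],0,c['cx']],[0,c['fy'],c['cy']],[0,0,1]],float)
    return cv2.projectPoints(np.asarray(X,float).reshape(-1,1,3),np.array(c['rvec'],float),np.array(c['tvec'],float),K,None)[0].reshape(-1,2)
E
python3 - <<'E'
from h import *
np.set_printoptions(precision=4,suppress=True)
for n in ('side','top'): snap(n,n+'0'); print(viewer.camera_model(n))
print(r.get_obs(), r.tcp_to_tips)
E
```

```text
{'fx': 432.9851719848371, 'fy': 432.9851719848371, 'cx': 316.6324600856652, 'cy': 193.80033162744775, 'rvec': array([ 1.9354, -1.1582,  0.5742]), 'tvec': array([-0.2313,  0.4293,  1.3178])}
{'fx': 434.2043649315176, 'fy': 434.2043649315176, 'cx': 322.06295899896577, 'cy': 197.04211630668578, 'rvec': array([ 2.1638, -2.1481,  0.1645]), 'tvec': array([-0.0046,  0.5503,  1.3669])}
{'t': 0.1, 'joint_pos': array([-79.4575,   6.6717,  82.6299,   0.0003,  90.7553,  -2.167 ]), 'qvel': array([ 0.0069, -0.0472, -0.0913,  0.0909,  0.0115, -0.0612]), 'tau': array([  0.002 , -73.3665, -63.3789,  -0.    ,   0.0052,  -0.    ]), 'tool_pos': array([ 0.1485, -0.6583,  0.208 ]), 'tcp_rot': array([[ 0.9755,  0.22  , -0.0002],
       [ 0.22  , -0.9755,  0.001 ],
       [ 0.    , -0.001 , -1.    ]]), 'wrist_force': array([ 0.3371,  0.7049, -0.4161]), 'wrist_torque': array([-0.041 ,  0.0458,  0.0125]), 'opening': 0.08552922860859176} 0.017
```

View pics/side0.png

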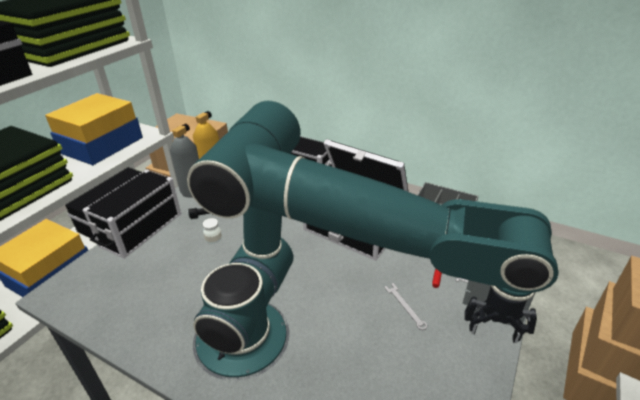

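View pics/top0.png

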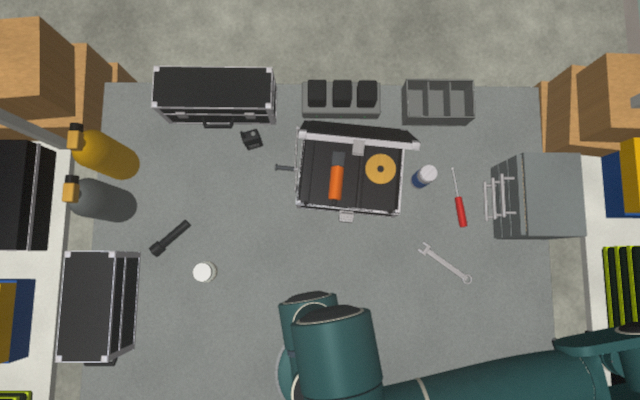

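Run:
```python
from h import *
np.set_printoptions(precision=4,suppress=True)
p=cv2.imread('pics/top0.png');d=np.load('pics/top0.npy')
c=cv2.resize(p[105:230,230:430],None,fx=4,fy=4,interpolation=cv2.INTER_CUBIC);cv2.imwrite('pics/top0c.png',c)
def w(*l):
    for u,v in l: print((u,v),world('top',d,u,v))
w((298,208),(399,213),(300,150),(404,160),(345,216),(274,167),(280,167),(285,168),(290,168),(277,167),(252,138),(249,132),(425,176),(301,124),(417,140),(360,148),(358,135))
# dense points near case left
m=np.mgrid[100:230,230:440];v,u=m[0].ravel(),m[1].ravel();P=world('top',d,u,v);P=P[(P[:,2]>0.06)]
np.save('pics/P.npy',P)
q=P[(abs(P[:,2]-0.1)<0.006)];print(len(q));rc=cv2.minAreaRect(q[:,:2].astype(np.float32));print(rc)
```

```text
(298, 208) [0.5174 0.0779 0.0087]
(399, 213) [ 0.4939 -0.2372  0.1011]
(300, 150) [0.715  0.0742 0.001 ]
(404, 160) [ 0.6862 -0.2787 -0.009 ]
(345, 216) [ 0.4848 -0.0717  0.0854]
(274, 167) [ 0.6564  0.1608 -0.0018]
(280, 167) [0.6321 0.1307 0.1147]
(285, 168) [0.6279 0.1148 0.1207]
(290, 168) [0.6285 0.0996 0.1185]
(277, 167) [0.6323 0.14   0.1135]
(252, 138) [0.7271 0.2215 0.1011]
(249, 132) [0.7465 0.2316 0.1008]
(425, 176) [ 0.6012 -0.3083  0.15  ]
(301, 124) [ 0.8065  0.0721 -0.0015]
(417, 140) [ 0.6728 -0.253   0.292 ]
(360, 148) [ 0.6408 -0.0953  0.324 ]
(358, 135) [ 0.6797 -0.0915  0.3107]
946
((0.6689749360084534, -0.01663687825202942), (0.3682503402233124, 0.613940417766571), 1.295249342918396)
```

View pics/top0c.png

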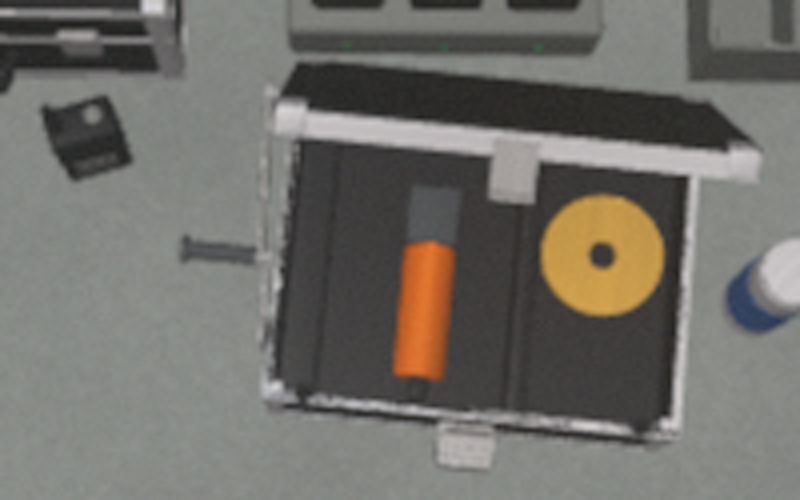

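Run:
```python
from h import *
np.set_printoptions(precision=4,suppress=True)
d=np.load('pics/top0.npy')
v,u=np.mgrid[155:180,268:302];W=world('top',d,u,v)
ok=(W[...,2]>.09)&(W[...,1]>.07)
for i in range(25):
  for j in range(34):
    if ok[i,j] : print(u[i,j],v[i,j],W[i,j])
# free-edge/lid plane
v,u=np.mgrid[110:160,290:425];W=world('top',d,u,v).reshape(-1,3)
q=W[(W[:,2]>.15)]
from scipy.optimize import least_squares
th=np.radians(65)
# outer face: 30mm off hinge axis
def f(p,q):
    c,s=np.cos(p[2]),np.sin(p[2]); X=c*(q[:,0]-p[0])+s*(q[:,1]-p[1]); Z=q[:,2]-.1
    a=120-0; dx=.12-X # along toward front
    along=dx*np.cos(p[3])+Z*np.sin(p[3]); off=-(-dx*np.sin(p[3])+Z*np.cos(p[3]))*-1
    return along,off
def res(p):
    a,o=f(p,q); return np.minimum(abs(o-.03),abs(a-.24))
best=least_squares(lambda p:res([p[0],-.08,p[1],p[2]]),[.62,-.07,th],loss='soft_l1',f_scale=.003)
print(best.x,np.degrees(best.x[1:]),np.median(res([best.x[0],-.08,*best.x[1:]])))
# front rim
v,u=np.mgrid[200:218,290:410];W=world('top',d,u,v).reshape(-1,3)
q2=W[abs(W[:,2]-.1)<.006];y=q2[:,1];
for a in np.arange(-.26,.1,.03):
    s=q2[(y>a)&(y<a+.03)]; print(a, s[:,0].min() if len(s) else None, s[:,0].max() if len(s) else None)
v,u=np.mgrid[125:215,285:430];W=world('top',d,u,v).reshape(-1,3);q2=W[abs(W[:,2]-.1)<.006]
for a in np.arange(.5,.72,.02):
    s=q2[(q2[:,0]>a)&(q2[:,0]<a+.02)]; print('x',a,s[:,1].min() if len(s) else None,s[:,1].max() if len(s) else None)
```

```text
296 155 [0.6626 0.0803 0.1476]
295 156 [0.6595 0.0833 0.1476]
296 156 [0.6593 0.0803 0.1484]
295 157 [0.6565 0.0833 0.147 ]
296 157 [0.6564 0.0802 0.1479]
295 158 [0.6537 0.0833 0.1461]
296 158 [0.655  0.0805 0.1407]
295 159 [0.6519 0.0835 0.1402]
296 159 [0.6511 0.0803 0.1439]
295 160 [0.6498 0.0837 0.136 ]
296 160 [0.6508 0.0809 0.1319]
295 161 [0.6468 0.0837 0.1355]
296 161 [0.6475 0.0808 0.1324]
295 162 [0.6438 0.0837 0.1351]
296 162 [0.6451 0.0809 0.1294]
295 163 [0.6414 0.0838 0.1317]
296 163 [0.6426 0.081  0.1265]
276 164 [0.6405 0.1428 0.1193]
277 164 [0.6417 0.1402 0.1136]
295 164 [0.6385 0.0838 0.1307]
296 164 [0.6408 0.0812 0.1205]
276 165 [0.6384 0.1432 0.1144]
277 165 [0.6391 0.1404 0.1113]
295 165 [0.6366 0.084  0.1251]
296 165 [0.6374 0.0811 0.1215]
276 166 [0.6346 0.1428 0.1173]
277 166 [0.6352 0.14   0.1147]
278 166 [0.6345 0.1366 0.1179]
279 166 [0.6352 0.1338 0.1148]
280 166 [0.6348 0.1306 0.1168]
281 166 [0.6355 0.1277 0.1139]
282 166 [0.6359 0.1248 0.1119]
283 166 [0.6353 0.1215 0.115 ]
284 166 [0.6357 0.1185 0.1131]
285 166 [0.6357 0.1154 0.1134]
286 166 [0.6353
[... 4285 characters left out ...]
8036937 0.5320130173995231
0.06999999999999995 0.5167191889719047 0.5325732340733305
x 0.5 -0.24091819800876405 0.08050224534897901
x 0.52 -0.2415899501295804 0.08057976916983224
x 0.54 -0.2452686803041238 0.07781137728623044
x 0.56 -0.2457571523211679 0.08138925790005554
x 0.5800000000000001 -0.3255890164766923 0.08150857880179811
x 0.6000000000000001 -0.2964799635744097 0.08144062155735293
x 0.6200000000000001 -0.29912332878565906 0.07571822319014201
x 0.6400000000000001 -0.2531650400034968 0.06989980585616133
x 0.6600000000000001 -0.2574288642117616 0.06705712444122403
x 0.6800000000000002 -0.25751535507421874 0.0642268976786078
x 0.7000000000000002 0.05792096710749689 0.06438319437232114
```

```bash
cat >> h.py <<'E'
from scipy.spatial.transform import Rotation as Ro
np.set_printoptions(precision=4,suppress=True)
yaw=np.radians(-5.4); cx=np.array([np.cos(yaw),np.sin(yaw),0]); cy=np.array([-np.sin(yaw),np.cos(yaw),0]); Z=np.array([0,0,1.])
C=np.array([.622,-.091,0])
def toW(X,Y,z): return C+X*cx+Y*cy+z*Z
def toC(p): p=np.asarray(p)-C; return np.array([p@cx,p@cy,p[2]])
def ori(t):  # tilt deg: body leans outward +y
    t=np.radians(t); z=-np.cos(t)*Z-np.sin(t)*cy; return np.stack([np.cross(cx,z),cx,z],1)
def rel(p,R,o=None):
    o=o or r.get_obs(); R0=o['tcp_rot']; d=R0.T@(np.asarray(p)-o['tool_pos'])*100
    return d, Ro.from_matrix(R0.T@R).as_rotvec()
E
python3 - <<'E'
from h import *
K=np.array([.6294,.115,.111]);print(toC(K))
for p in ([.45,-.15,.40],[.45,.12,.36]): print(rel(p,ori(15)))
E
```

```text
[-0.012   0.2058  0.111 ]
(array([ 40.5996, -42.9688, -19.1602]), array([-0.165 , -0.2271, -1.2471]))
(array([ 46.5396, -69.3033, -15.1338]), array([-0.165 , -0.2271, -1.2471]))
```

>>> servo_tool(xyz=[[0, 0, -4], [3, -2, -8], [6, -5, -12], [9, -8.5, -15], [12, -12, -17], [15, -16, -18.5], [18, -19, -19], [21, -22, -19], [24, -25, -19], [27, -28, -19], [30, -31, -19], [33, -34, -19]], twist=[[0, 0, 0], [0, 0, -0.1], [0, 0, -0.2], [0, 0, -0.3], [0, 0, -0.4], [0, 0, -0.5], [-0.05, -0.05, -0.6], [-0.08, -0.1, -0.7], [-0.1, -0.13, -0.8], [-0.12, -0.16, -0.9], [-0.14, -0.19, -1.0], [-0.15, -0.2, -1.1]])

```text
t: 1.1
tool_pos: [0.3633, -0.3042, 0.3976]
tcp_rot: [[0.232, 0.972, -0.035], [0.944, -0.234, -0.235], [-0.236, 0.022, -0.971]]
wrist_force: [0.8, -0.2, 0.6]
opening: 0.085
```

Run:
```python
from h import *
o=r.get_obs();print(o['t'],o['tool_pos'],o['joint_pos']);
print(rel([.5,.13,.36],ori(15),o)); print(rel([.60,.14,.28],ori(15),o))
```

```text
1.1 [ 0.3633 -0.3042  0.3976] [-34.9954 -21.9077  91.7818 -12.6203 103.5655 -25.0077]
(array([45.031 ,  3.0613, -7.0183]), array([-0.0142, -0.0214, -0.1426]))
(array([50.1868, 12.3753,  0.1697]), array([-0.0142, -0.0214, -0.1426]))
```

>>> servo_tool(xyz=[[3.8, 0.2, -0.6], [7.6, 0.4, -1.2], [11.4, 0.7, -1.8], [15.2, 1, -2.4], [19, 1.2, -3], [22.8, 1.5, -3.6], [26.6, 1.8, -4.2], [30.4, 2.1, -4.8], [34.2, 2.4, -5.4], [38, 2.7, -6], [42, 3, -6.6], [45, 3, -7]], twist=[[0, 0, -0.01], [0, 0, -0.02], [0, 0, -0.03], [0, 0, -0.05], [0, 0, -0.06], [-0.01, -0.01, -0.07], [-0.01, -0.01, -0.08], [-0.01, -0.01, -0.1], [-0.01, -0.02, -0.11], [-0.014, -0.02, -0.12], [-0.014, -0.02, -0.14], [-0.014, -0.021, -0.143]])

```text
t: 2.1
tool_pos: [0.5016, 0.1299, 0.3597]
tcp_rot: [[0.093, 0.995, -0.026], [0.962, -0.096, -0.255], [-0.256, -0.001, -0.967]]
wrist_force: [0.2, -0.9, -0.7]
opening: 0.0852
```

Run:
```python
from h import *
o=r.get_obs();print(o['t'],o['tool_pos'],o['joint_pos']);
print(rel([.615,.14,.24],ori(15),o))
p,d=snap('wrist','w1'); snap('side','s1')
c=viewer.camera_model('wrist'); print(c); R=cv2.Rodrigues(np.array(c['rvec']))[0]; print(-R.T@np.array(c['tvec']),R)
```

```text
2.1 [0.5016 0.1299 0.3597] [ 19.6984  -8.9098  85.0174 -14.2426 109.8358  21.0669]
(array([ 5.0992, 11.2088, 11.0174]), array([-0.0019, -0.0025, -0.0019]))
{'fx': 309.70691628693146, 'fy': 309.70691628693146, 'cx': 322.1932491081314, 'cy': 198.56215019533673, 'rvec': array([-2.5629,  0.1196,  0.0418]), 'tvec': array([-0.4863, -0.0232,  0.5803])}
[0.5144 0.2494 0.497 ] [[ 0.9955 -0.0945 -0.0045]
 [-0.0767 -0.8349  0.545 ]
 [-0.0553 -0.5422 -0.8384]]
```

View pics/w1.png

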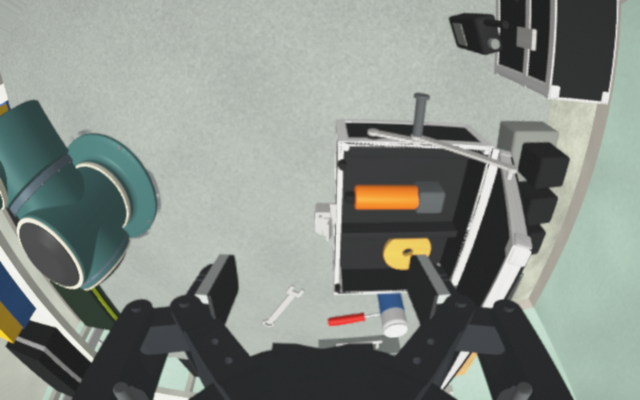

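View pics/s1.png

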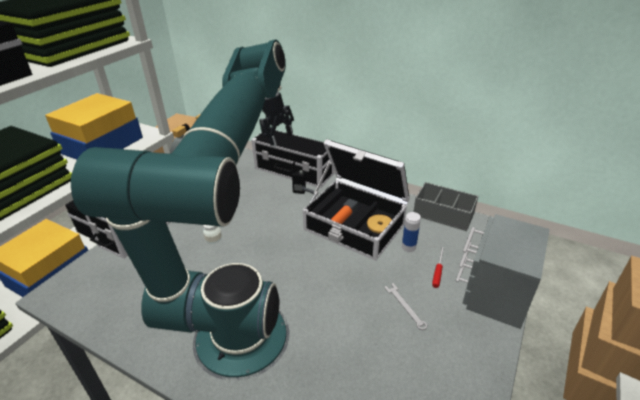

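```bash
cat >> h.py <<'E'
def wpts(d,uv,c):
    uv=np.asarray(uv,float).reshape(-1,2); K=np.array([[c['fx'],0,c['cx']],[0,c['fy'],c['cy']],[0,0,1.]])
    n=cv2.fisheye.undistortPoints(uv.reshape(-1,1,2),K,np.zeros(4)).reshape(-1,2)
    z=d[uv[:,1].astype(int),uv[:,0].astype(int)]; P=np.c_[n*z[:,None],z]
    R=cv2.Rodrigues(np.array(c['rvec'],float))[0]; return (P-np.array(c['tvec']).ravel())@R
E
python3 - <<'E'
from h import *
p=cv2.imread('pics/w1.png');d=np.load('pics/w1.npy');c=viewer.camera_model('wrist')
cv2.imwrite('pics/w1c.png',cv2.resize(p[75:200,330:530],None,fx=4,fy=4,interpolation=cv2.INTER_CUBIC))
for u,v in [(372,133),(381,133),(345,148),(339,290),(490,150),(525,175),(421,97),(517,240)]:
    W=wpts(d,[(u,v)],c)[0];print((u,v),W,toC(W))
for v in range(92,140,3):
    us=np.arange(408,430);W=wpts(d,[(u,v) for u in us],c);k=W[:,2]>.08
    if k.sum(): print(v,us[k][[0,-1]],np.array([toC(w) for w in W[k]]).mean(0),W[k,2].max(), W[k][:,0].min(),W[k][:,0].max())
E
```

```text
(372, 133) [0.5681 0.088  0.0868] [-0.0705  0.1731  0.0868]
(381, 133) [0.5811 0.0872 0.0871] [-0.0575  0.1736  0.0871]
(345, 148) [0.528  0.0724 0.0975] [-0.109   0.1538  0.0975]
(339, 290) [ 0.5015 -0.2029  0.1174] [-0.1094 -0.1228  0.1174]
(490, 150) [0.7556 0.0555 0.0957] [0.1192 0.1584 0.0957]
(525, 175) [ 0.8461 -0.0002  0.0855] [0.2146 0.1114 0.0855]
(421, 97) [0.6299 0.1463 0.1168] [-0.0144  0.237   0.1168]
(517, 240) [0.6749 0.0697 0.3136] [0.0376 0.165  0.3136]
95 [414 429] [-0.0122  0.2384  0.1113] 0.11644239885837065 0.6227743402005808 0.6438123197310506
98 [417 428] [-0.0121  0.2356  0.1163] 0.11819058373392075 0.6254832839352945 0.6407525310483417
101 [416 425] [-0.013   0.2303  0.1121] 0.11480490005508551 0.6259294042363458 0.6373065784006354
104 [416 426] [-0.023   0.2357  0.1474] 0.496951536078408 0.5144384287314259 0.6388948194080674
107 [415 425] [-0.0126  0.222   0.1118] 0.11450473874330311 0.6250715521714458 0.6368289302461267
110 [415 425] [-0.0123  0.218   0.1125] 0.11455966341041036 0.6240286390218365 0.6378711207892427
113 [414 424] [-0.0131  0.2137  0.1122] 0.11445092336748716 0.6235941843408876 0.6362433379337297
116 [414 424] [-0.0125  0.2093  0.1118] 0.11489297739481256 0.6234968279756317 0.6366607543899303
119 [415 423] [-0.012   0.2052  0.1121] 0.11380939586207066 0.624383527455543 0.635277685432276
122 [414 423] [-0.0122  0.2009  0.1122] 0.11483589946726772 0.6236842569169885 0.6355476106844908
125 [414 423] [-0.0117  0.1967  0.1122] 0.11536329260342928 0.6236204110932225 0.6352466860104348
128 [413 424] [-0.024   0.2046  0.147 ] 0.496951536078408 0.5144384287314259 0.6338051383486341
131 [413 422] [-0.012   0.188   0.1122] 0.11521368796143996 0.622304921122012 0.6342677055252305
134 [411 422] [-0.0126  0.1832  0.1114] 0.115110010182007 0.6205793456699387 0.6353172285342868
137 [408 428] [-0.01    0.179   0.1117] 0.1158989771145975 0.6177082638064548 0.6427768019637219
```

View pics/w1c.png

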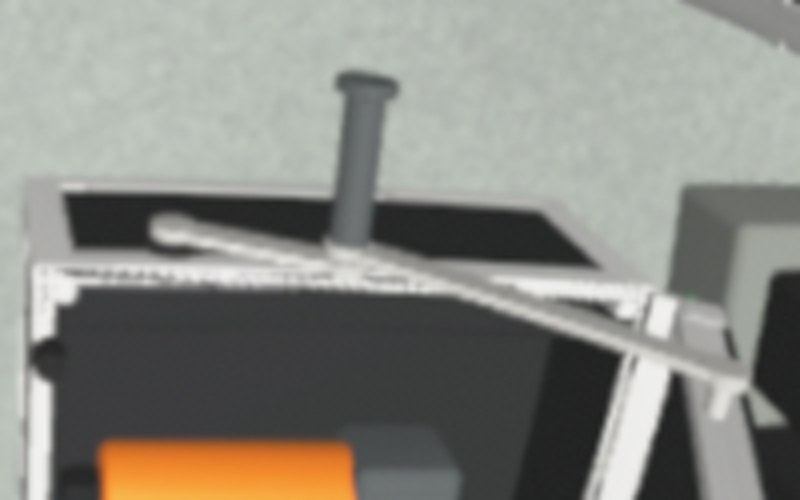

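Run:
```python
from h import *
G=toW(-.0123,.210,.109);R=ori(15);print(G)
for b in (-.08,.002): print(rel(G+b*R[:,2],R))
```

```text
[0.6295 0.1192 0.109 ]
(array([ 6.5064, 12.8904, 16.0502]), array([-0.0036, -0.0019,  0.    ]))
(array([ 6.4908, 12.9195, 24.2501]), array([-0.0036, -0.0019,  0.    ]))
```

>>> servo_tool(xyz=[[1.5, 3, 2], [3, 6, 4], [4.5, 9, 6.5], [6, 12, 9], [6.5, 12.9, 11.5], [6.5, 12.9, 14], [6.5, 12.9, 16], [6.5, 12.9, 16], [6.5, 12.9, 16]], twist=[[0, 0, 0], [0, 0, 0], [0, 0, 0], [-0.002, 0, 0], [-0.004, -0.002, 0], [-0.004, -0.002, 0], [-0.004, -0.002, 0], [-0.004, -0.002, 0], [-0.004, -0.002, 0]], fingers=4)

```text
t: 2.95
tool_pos: [0.6313, 0.1353, 0.1891]
tcp_rot: [[0.096, 0.995, -0.023], [0.961, -0.099, -0.258], [-0.259, 0.002, -0.966]]
wrist_force: [0.1, 1.1, 0.0]
opening: 0.0401
```

Run:
```python
from h import *
o=r.get_obs();print(o['t'],o['wrist_force'])
G=toW(-.0123,.210,.109);R=ori(15)
print(rel(G+.002*R[:,2],R,o))
c=viewer.camera_model('wrist');p,d=snap('wrist','w2')
for v in range(60,200,4):
    us=np.arange(290,350);W=wpts(d,[(u,v) for u in us],c);k=(W[:,2]>.09)&(W[:,2]<.13)&(W[:,1]>.09)&(W[:,1]<.16)
    if k.sum(): print(v,us[k][[0,-1]],np.array([toC(w) for w in W[k]]).mean(0),W[k,2].max())
```

```text
2.95 [0.1124 1.0681 0.0413]
(array([ 0.5121, -0.039 ,  8.3575]), array([ 0.0011, -0.0001, -0.0049]))
156 [319 327] [-0.0104  0.2382  0.0988] 0.09951509196986226
160 [312 335] [-0.01    0.2379  0.1058] 0.1071094455248081
164 [309 336] [-0.0108  0.2376  0.1121] 0.11356875356442833
168 [310 336] [-0.0104  0.2367  0.1172] 0.11939955800411792
172 [315 331] [-0.0104  0.2337  0.1181] 0.11980995770174274
176 [315 331] [-0.0104  0.2279  0.114 ] 0.1152644980025329
180 [315 331] [-0.0104  0.2246  0.1145] 0.1166446685196755
184 [315 331] [-0.0105  0.2206  0.1139] 0.11601523786753509
188 [315 331] [-0.0105  0.2169  0.114 ] 0.11607863777034506
192 [315 331] [-0.0105  0.2131  0.114 ] 0.116730423547562
196 [315 331] [-0.0105  0.2093  0.1141] 0.11666219473032884
```

View pics/w2.png

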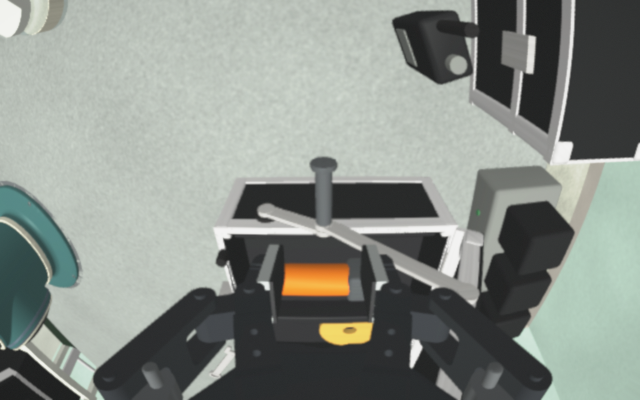

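>>> servo_tool(xyz=[[0.5, 0.14, 1.5], [0.5, 0.14, 3.2], [0.5, 0.14, 4.8], [0.5, 0.14, 6.2], [0.5, 0.14, 7.4], [0.5, 0.14, 8.2], [0.5, 0.14, 8.35], [0.5, 0.14, 8.35], [0.5, 0.14, 8.35]], twist=[[0, 0, -0.005], [0, 0, -0.005], [0, 0, -0.005], [0, 0, -0.005], [0, 0, -0.005], [0, 0, -0.005], [0, 0, -0.005], [0, 0, -0.005], [0, 0, -0.005]])

```text
t: 3.75
tool_pos: [0.6321, 0.1194, 0.1082]
tcp_rot: [[0.091, 0.996, -0.021], [0.962, -0.093, -0.257], [-0.258, 0.003, -0.966]]
wrist_force: [1.2, 0.7, -0.1]
opening: 0.0401
```

Run:
```python
from h import *
c=viewer.camera_model('wrist');o=r.get_obs();print(o['t'],o['wrist_force'],toC(o['tool_pos']),o['opening'])
p,d=snap('wrist','w3');snap('side','s3')
for v in range(80,240,8):
    us=np.arange(290,350);W=wpts(d,[(u,v) for u in us],c);k=(W[:,2]>.09)&(W[:,2]<.13)&(W[:,1]>.09)&(W[:,1]<.16)
    if k.sum(): print(v,us[k][[0,-1]],np.array([toC(w) for w in W[k]]).mean(0),W[k,2].max())
```

```text
3.75 [ 1.217   0.7348 -0.061 ] [-0.0098  0.2104  0.1082] 0.04010129437628814
200 [302 338] [-0.0101  0.2383  0.107 ] 0.10821231526906554
208 [301 340] [-0.0099  0.2376  0.1136] 0.11498371477529049
216 [304 335] [-0.0101  0.2356  0.1179] 0.12045533321927211
224 [308 331] [-0.0104  0.2276  0.1143] 0.11610093354818464
232 [308 331] [-0.0107  0.2219  0.1142] 0.11598633527890417
```

View pics/w3.png

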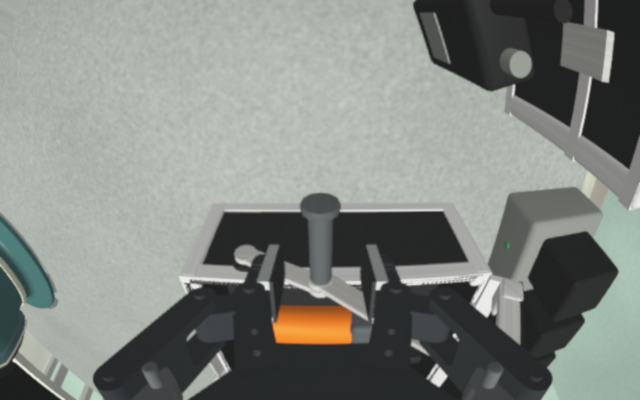

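>>> servo_tool(xyz=[[0, -0.07, 0], [0, -0.07, 0], [0, -0.07, 0], [0, -0.07, 0], [0, -0.07, 0], [0, -0.07, 0], [0, -0.07, 0], [0, -0.07, 0]], twist=[[0, 0, 0], [0, 0, 0], [0, 0, 0], [0, 0, 0], [0, 0, 0], [0, 0, 0], [0, 0, 0], [0, 0, 0]], fingers=1.0, squeeze=22)

```text
t: 4.52
tool_pos: [0.631, 0.1193, 0.1073]
tcp_rot: [[0.09, 0.996, -0.022], [0.962, -0.093, -0.257], [-0.258, 0.002, -0.966]]
wrist_force: [-0.4, -0.3, 0.3]
opening: 0.0099
```

Run:
```python
from h import *
o=r.get_obs();print(o['t'],o['wrist_force'],toC(o['tool_pos']),o['opening'])
```

```text
4.5167 [-0.3706 -0.3318  0.3117] [-0.0108  0.2102  0.1073] 0.009928567863295115
```

Run:
```python
from h import *
p,d=snap('wrist','w4'); cv2.imwrite('pics/w4c.png',cv2.resize(p[180:340,220:430,::-1],None,fx=3.5,fy=3.5,interpolation=cv2.INTER_CUBIC))
print(r.get_obs()['opening'])
```

```text
0.009766548522041573
```

View pics/w4c.png

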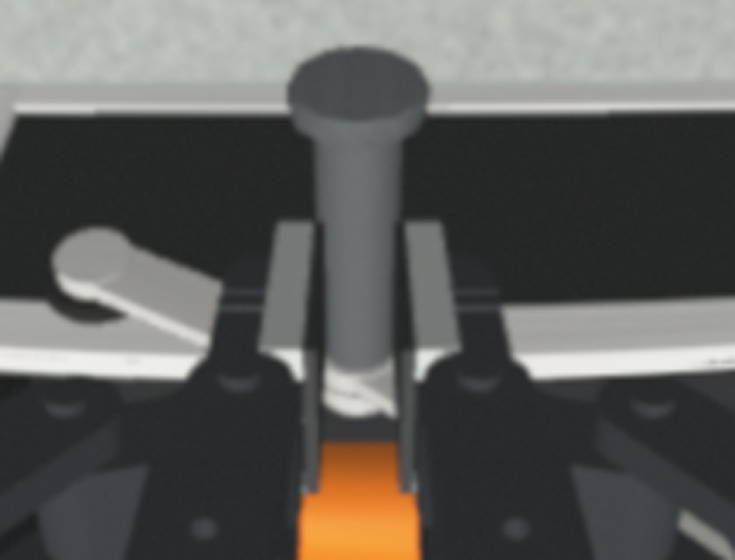

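>>> servo_tool(xyz=[[0, 0, 0], [0, 0, 0], [0, 0, 0], [0, 0, 0]], twist=[[0, 0, 0], [0, 0, 0], [0, 0, 0], [0, 0, 0]], fingers=0.0, squeeze=22)

```text
t: 4.9
tool_pos: [0.631, 0.1193, 0.1074]
tcp_rot: [[0.09, 0.996, -0.022], [0.962, -0.093, -0.257], [-0.258, 0.002, -0.966]]
wrist_force: [0.6, -0.2, 0.0]
opening: 0.0001
```

Run:
```python
from h import *
o=r.get_obs();print(o['t'],o['wrist_force'],toC(o['tool_pos']),o['opening'])
```

```text
4.9 [ 0.5626 -0.1843  0.0265] [-0.0108  0.2102  0.1074] 0.00011965479845817428
```

Run:
```python
from h import *
p,d=snap('wrist','w5'); cv2.imwrite('pics/w5c.png',cv2.resize(p[180:340,220:430,::-1],None,fx=3.5,fy=3.5,interpolation=cv2.INTER_CUBIC))
p,d=snap('side','s5'); cv2.imwrite('pics/s5c.png',cv2.resize(p[60:240,220:420,::-1],None,fx=3.5,fy=3.5,interpolation=cv2.INTER_CUBIC))
c=viewer.camera_model('wrist')
R=cv2.Rodrigues(np.array(c['rvec']))[0]; print(-R.T@np.array(c['tvec']))
```

```text
[0.6428 0.2384 0.2456]
```

View pics/w5c.png

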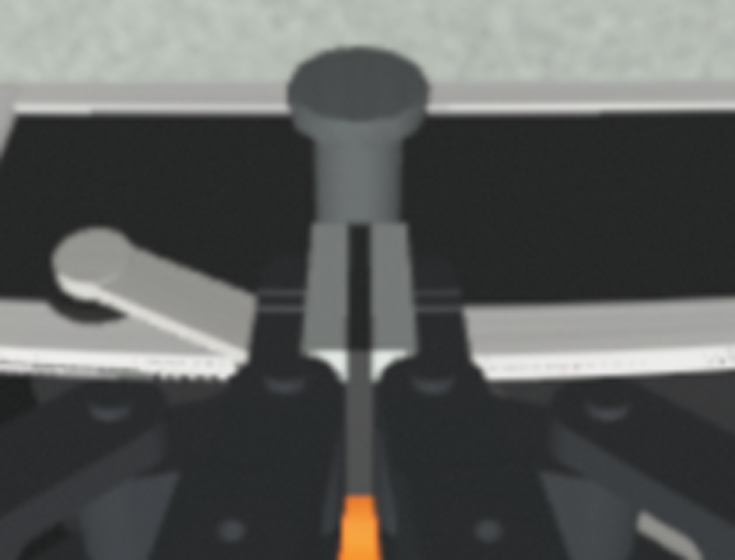

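View pics/s5c.png

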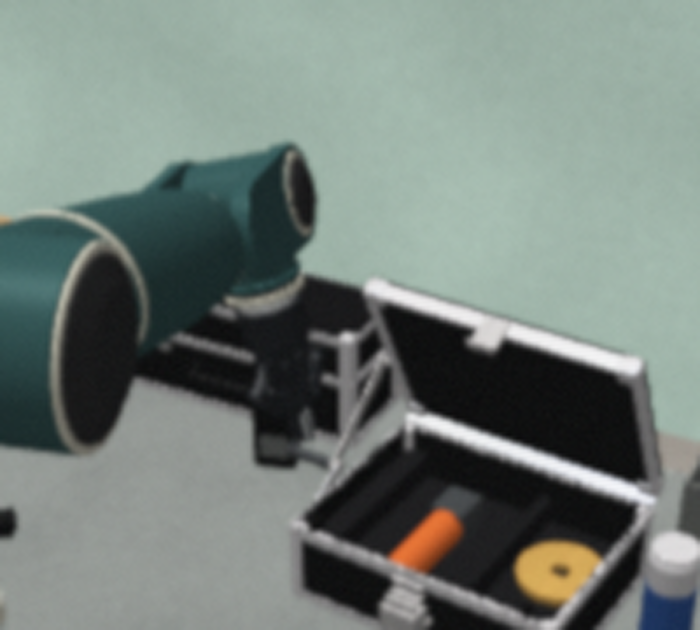

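Run:
```python
from h import *
d=np.load('pics/w5.npy');c=viewer.camera_model('wrist');o=r.get_obs();R=o['tcp_rot']
for u,v in [(312,245),(335,245),(312,262),(335,262),(312,278),(322,240),(322,225),(322,208)]:
    W=wpts(d,[(u,v)],c)[0];print((u,v),W,toC(W),R.T@(W-o['tool_pos']))
p=cv2.imread('pics/s5.png')
print(proj('side',[toW(-.0106,y,.109) for y in (.17,.2,.21,.235)]),proj('side',[o['tool_pos'],o['tool_pos']+.017*R[:,2],o['tool_pos']-.05*R[:,2]]))
```

```text
(312, 245) [0.6286 0.138  0.1319] [-0.015   0.2286  0.1319] [ 0.0115 -0.0041 -0.0284]
(335, 245) [0.6398 0.1371 0.132 ] [-0.0037  0.2287  0.132 ] [ 0.0116  0.0071 -0.0286]
(312, 262) [0.6294 0.142  0.1478] [-0.0146  0.2326  0.1478] [ 0.0113 -0.0036 -0.0448]
(335, 262) [0.6395 0.1405 0.1472] [-0.0043  0.2321  0.1472] [ 0.0109  0.0066 -0.0441]
(312, 278) [0.6302 0.1461 0.1612] [-0.0142  0.2368  0.1612] [ 0.0118 -0.0032 -0.0589]
(322, 240) [0.6325 0.1269 0.1157] [-0.0101  0.2179  0.1157] [ 0.0053  0.0007 -0.01  ]
(322, 225) [0.6334 0.1373 0.1156] [-0.0101  0.2284  0.1156] [ 0.0154  0.0007 -0.0126]
(322, 208) [0.6343 0.1468 0.1134] [-0.0101  0.2379  0.1134] [ 0.0252  0.0007 -0.013 ]
[[316.2516 192.3573]
 [310.0847 190.0111]
 [308.0508 189.2373]
 [303.0129 187.3207]] [[307.9964 189.5727]
 [308.9999 193.2136]
 [304.9939 178.6786]]
```

Run:
```python
from h import *
c=viewer.camera_model('wrist');o=r.get_obs();R=o['tcp_rot']
for f,us in (('w3',(263,270,276,366,372,380)),('w4',(302,306,340,345)),('w5',(312,335,322))):
    d=np.load(f'pics/{f}.npy')
    for u in us:
        print(f,u,[(v,*np.round((R.T@(wpts(d,[(u,v)],c)[0]-o['tool_pos']))*1000).astype(int)) for v in range(228,290,6)])
```

```text
w3 263 [(228, np.int64(-27), np.int64(-51), np.int64(80)), (234, np.int64(-30), np.int64(-50), np.int64(74)), (240, np.int64(-32), np.int64(-49), np.int64(66)), (246, np.int64(-34), np.int64(-48), np.int64(59)), (252, np.int64(-36), np.int64(-46), np.int64(52)), (258, np.int64(6), np.int64(-28), np.int64(-32)), (264, np.int64(11), np.int64(-25), np.int64(-47)), (270, np.int64(11), np.int64(-24), np.int64(-52)), (276, np.int64(12), np.int64(-23), np.int64(-58)), (282, np.int64(11), np.int64(-23), np.int64(-61)), (288, np.int64(13), np.int64(-22), np.int64(-68))]
w3 270 [(228, np.int64(-27), np.int64(-45), np.int64(81)), (234, np.int64(-30), np.int64(-44), np.int64(74)), (240, np.int64(-32), np.int64(-43), np.int64(65)), (246, np.int64(11), np.int64(-25), np.int64(-30)), (252, np.int64(11), np.int64(-24), np.int64(-35)), (258, np.int64(11), np.int64(-23), np.int64(-42)), (264, np.int64(11), np.int64(-22), np.int64(-47)), (270, np.int64(11), np.int64(-21), np.int64(-52)), (276, np.int64(12), np.int64(-20), np.int64(-58)), (282, np.int64(11), np.int64(-20), np.int64(-61)), (288, np.int64
[... 5446 characters left out ...]
64(-52)), (276, np.int64(10), np.int64(6), np.int64(-55)), (282, np.int64(13), np.int64(6), np.int64(-63)), (288, np.int64(13), np.int64(6), np.int64(-68))]
w5 322 [(228, np.int64(14), np.int64(1), np.int64(-13)), (234, np.int64(9), np.int64(1), np.int64(-11)), (240, np.int64(5), np.int64(1), np.int64(-10)), (246, np.int64(11), np.int64(1), np.int64(-28)), (252, np.int64(11), np.int64(1), np.int64(-35)), (258, np.int64(11), np.int64(1), np.int64(-41)), (264, np.int64(11), np.int64(1), np.int64(-46)), (270, np.int64(12), np.int64(1), np.int64(-52)), (276, np.int64(11), np.int64(1), np.int64(-56)), (282, np.int64(10), np.int64(1), np.int64(-60)), (288, np.int64(8), np.int64(1), np.int64(-60))]
```

>>> servo_tool(xyz=[[0, 0, 0], [0, 0, 0], [0, 0, 0], [0, 0, 0], [0, 0, 0.7], [0, 0, 1.4], [0, 0, 2.0], [0, 0, 2.0], [0, 0, 2.0]], twist=[[0, 0, 0], [0, 0, 0], [0, 0, 0], [0, 0, 0], [0, 0, 0], [0, 0, 0], [0, 0, 0], [0, 0, 0], [0, 0, 0]], fingers=4.0)

```text
t: 5.75
tool_pos: [0.6303, 0.1139, 0.0873]
tcp_rot: [[0.09, 0.996, -0.023], [0.962, -0.093, -0.258], [-0.259, 0.001, -0.966]]
wrist_force: [-0.4, 0.9, -0.2]
opening: 0.0399
```

Run:
```python
from h import *
c=viewer.camera_model('wrist');o=r.get_obs();R=o['tcp_rot'];print(o['t'],o['wrist_force'],toC(o['tool_pos']),o['opening'])
p,d=snap('wrist','w6');cv2.imwrite('pics/w6c.png',cv2.resize(p[180:340,220:430,::-1],None,fx=3.5,fy=3.5,interpolation=cv2.INTER_CUBIC))
for u in (270,320,372):
        print(u,[(v,*[int(a) for a in (R.T@(wpts(d,[(u,v)],c)[0]-o['tool_pos']))*1000]) for v in range(222,290,6)])
W=wpts(d,[(320,v) for v in range(225,270,5)],c);print(W,[toC(w)[0] for w in W])
```

```text
5.75 [-0.373   0.8541 -0.1683] [-0.011   0.2048  0.0873] 0.039888964981471535
270 [(222, -22, -44, 81), (228, -24, -43, 73), (234, -26, -42, 65), (240, -27, -41, 57), (246, 11, -24, -29), (252, 11, -23, -35), (258, 10, -23, -40), (264, 11, -22, -46), (270, 11, -21, -52), (276, 10, -20, -56), (282, 10, -20, -60), (288, 7, -20, -60)]
320 [(222, 25, 0, -33), (228, 24, 0, -38), (234, 22, 0, -38), (240, 16, 0, -33), (246, 13, 0, -33), (252, 8, 0, -31), (258, 5, 0, -30), (264, 1, 0, -29), (270, -2, 0, -28), (276, -7, 0, -27), (282, -11, 0, -26), (288, -17, 0, -23)]
372 [(222, -21, 43, 79), (228, -23, 42, 72), (234, -25, 41, 64), (240, -27, 40, 57), (246, 10, 25, -28), (252, 11, 24, -35), (258, 11, 23, -41), (264, 11, 22, -47), (270, 10, 22, -51), (276, 11, 21, -57), (282, 11, 20, -61), (288, 7, 21, -59)]
[[0.6332 0.1469 0.1146]
 [0.6333 0.1474 0.1189]
 [0.6331 0.1454 0.1199]
 [0.6324 0.1386 0.1154]
 [0.6321 0.1358 0.1158]
 [0.6317 0.1318 0.1149]
 [0.6315 0.1295 0.116 ]
 [0.6311 0.1256 0.1155]
 [0.6308 0.122  0.1154]] [np.float64(-0.011234606968480002), np.float64(-0.011209409501825765), np.float64(-0.011210076413141284), np.float64(-0.011253900046324978), np.float64(-0.01126052402975962), np.float64(-0.011277425095196192), np.float64(-0.01127860751996922), np.float64(-0.011293948783982767), np.float64(-0.011305722848551015)]
```

View pics/w6c.png

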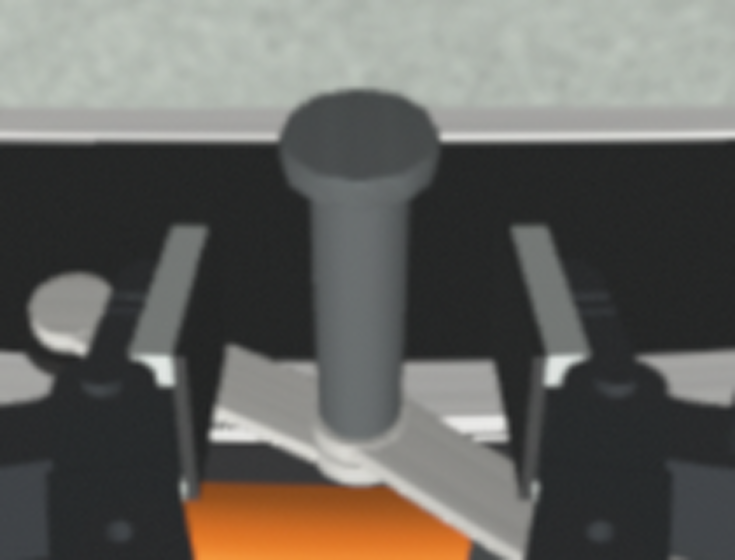

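>>> servo_tool(xyz=[[0, -0.02, 0.6], [0, -0.02, 1.2], [0, -0.02, 1.8], [0, -0.02, 2.2], [0, -0.02, 2.2], [0, -0.02, 2.2], [0, -0.02, 2.2]], twist=[[0, 0, 0], [0, 0, 0], [0, 0, 0], [0, 0, 0], [0, 0, 0], [0, 0, 0], [0, 0, 0]])

```text
t: 6.38
tool_pos: [0.63, 0.1085, 0.067]
tcp_rot: [[0.091, 0.996, -0.022], [0.962, -0.093, -0.257], [-0.258, 0.003, -0.966]]
wrist_force: [1.0, -0.0, 0.4]
opening: 0.0399
```

>>> servo_tool(xyz=[[0, 0, 0], [0, 0, 0], [0, 0, 0], [0, 0, 0], [0, 0, 0], [0, 0, 0]], twist=[[0, 0, 0], [0, 0, 0], [0, 0, 0], [0, 0, 0], [0, 0, 0], [0, 0, 0]], fingers=1.2, squeeze=22)

```text
t: 6.88
tool_pos: [0.63, 0.1086, 0.067]
tcp_rot: [[0.09, 0.996, -0.021], [0.962, -0.093, -0.257], [-0.258, 0.003, -0.966]]
wrist_force: [1.2, 0.6, 1.6]
opening: 0.0129
```

Run:
```python
from h import *
c=viewer.camera_model('wrist');o=r.get_obs();R=o['tcp_rot'];print(o['t'],o['wrist_force'],toC(o['tool_pos']),o['opening'])
p,d=snap('wrist','w7');cv2.imwrite('pics/w7c.png',cv2.resize(p[180:340,220:430,::-1],None,fx=3.5,fy=3.5,interpolation=cv2.INTER_CUBIC))
print(r.get_obs()['opening'])
```

```text
6.8833 [1.1922 0.6417 1.5744] [-0.0108  0.1994  0.067 ] 0.01293902863275327
0.013202116169996177
```

View pics/w7c.png

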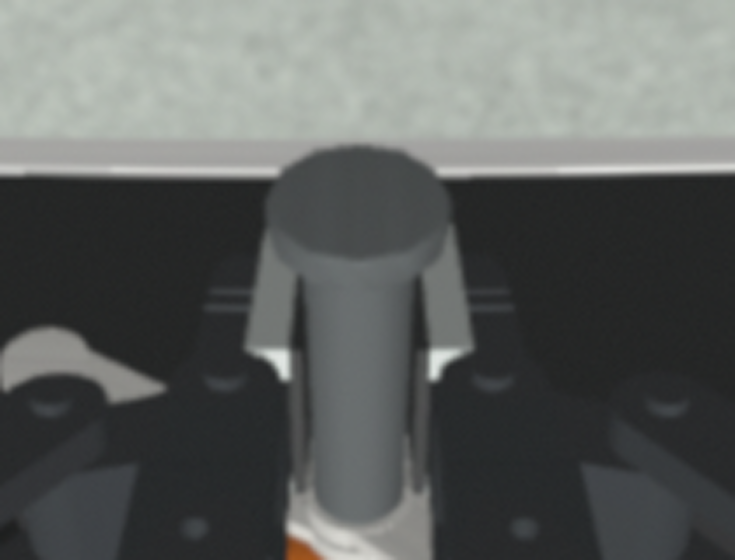

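```bash
cat >> h.py <<'E'
def arc(s,P=(-.071,.084),K=(-.011,.109)):
    v=np.array(K)-np.array(P);L=np.hypot(*v);a=np.arctan2(v[1],v[0])+np.asarray(s);return np.stack([P[0]+L*np.cos(a),P[1]+L*np.sin(a)],-1)
E
python3 - <<'E'
from h import *
R=r.get_obs()['tcp_rot']
for s in np.arange(.03,.9,.03):
    X,z=arc(s)-arc(0); print(round(s,2),np.round(X*1e3,1),np.round(z*1e3,1),np.round(R.T@(X*cx+z*Z)*100,2).tolist())
E
```

```text
0.03 -0.8 1.8 [-0.05, -0.08, -0.17]
0.06 -1.6 3.6 [-0.09, -0.16, -0.34]
0.09 -2.5 5.3 [-0.14, -0.25, -0.51]
0.12 -3.4 7.0 [-0.18, -0.34, -0.68]
0.15 -4.4 8.7 [-0.22, -0.44, -0.84]
0.18 -5.4 10.3 [-0.27, -0.54, -1.0]
0.21 -6.5 12.0 [-0.31, -0.65, -1.16]
0.24 -7.7 13.5 [-0.35, -0.76, -1.31]
0.27 -8.8 15.1 [-0.39, -0.88, -1.46]
0.3 -10.1 16.6 [-0.43, -1.0, -1.61]
0.33 -11.3 18.1 [-0.47, -1.13, -1.75]
0.36 -12.7 19.5 [-0.5, -1.26, -1.89]
0.39 -14.0 20.9 [-0.54, -1.4, -2.03]
0.42 -15.4 22.3 [-0.57, -1.53, -2.16]
0.45 -16.8 23.6 [-0.61, -1.68, -2.29]
0.48 -18.3 24.9 [-0.64, -1.83, -2.41]
0.51 -19.8 26.1 [-0.67, -1.98, -2.53]
0.54 -21.4 27.3 [-0.7, -2.13, -2.64]
0.57 -23.0 28.4 [-0.73, -2.29, -2.75]
0.6 -24.6 29.5 [-0.76, -2.45, -2.86]
0.63 -26.2 30.5 [-0.79, -2.62, -2.96]
0.66 -27.9 31.5 [-0.81, -2.78, -3.06]
0.69 -29.6 32.5 [-0.84, -2.95, -3.15]
0.72 -31.4 33.4 [-0.86, -3.13, -3.23]
0.75 -33.1 34.2 [-0.88, -3.3, -3.31]
0.78 -34.9 35.0 [-0.9, -3.48, -3.39]
0.81 -36.7 35.7 [-0.92, -3.66, -3.46]
0.84 -38.6 36.4 [-0.94, -3.85, -3.52]
0.87 -40.4 37.0 [-0.95, -4.03, -3.58]
```

>>> servo_tool(xyz=[[0, 0, 0], [0, 0, 0], [0, 0, 0]], twist=[[0, 0, 0], [0, 0, 0], [0, 0, 0]], fingers=0.5, squeeze=25)

```text
t: 7.18
tool_pos: [0.63, 0.1086, 0.067]
tcp_rot: [[0.09, 0.996, -0.021], [0.962, -0.093, -0.257], [-0.258, 0.003, -0.966]]
wrist_force: [0.6, 1.1, 3.8]
opening: 0.0129
```

>>> servo_tool(xyz=[[-0.05, -0.08, -0.17], [-0.09, -0.16, -0.34], [-0.14, -0.25, -0.51], [-0.14, -0.25, -0.51]], twist=[[0, 0, 0], [0, 0, 0], [0, 0, 0], [0, 0, 0]])

```text
t: 7.52
tool_pos: [0.6271, 0.1088, 0.0718]
tcp_rot: [[0.09, 0.996, -0.022], [0.962, -0.093, -0.257], [-0.258, 0.002, -0.966]]
wrist_force: [0.9, 4.1, -6.0]
opening: 0.0129
```

```bash
cat > st.py <<'E'
from h import *
o=r.get_obs();F=o['wrist_force'];p=toC(o['tool_pos']);X,z=p[0],p[2]
k=np.array([X,z])-np.array([-.0108,.0670])+np.array([-.011,.109])-np.array([-.071,.084])
u=k/np.linalg.norm(k); f=np.array([F@cx,F[2]])
print('t',o['t'],'F',F,'op',o['opening'],'TCP',p,'est s',np.arctan2(k[1],k[0])-np.arctan2(25,60),'rad',np.linalg.norm(k),'Frad',f@u,'Ftan',f@np.array([-u[1],u[0]]))
E
python3 st.py
```

```text
t 7.5167 F [ 0.9044  4.0798 -6.0151] op 0.012853823769675685 TCP [-0.0138  0.1994  0.0718] est s 0.08720380615051299 rad 0.06436205941484943 Frad -2.3306353080453603 Ftan -5.569221462317184
```

>>> servo_tool(xyz=[[-0.04, -0.09, -0.17], [-0.08, -0.19, -0.33], [-0.13, -0.29, -0.49], [-0.17, -0.4, -0.65], [-0.21, -0.51, -0.8], [-0.21, -0.51, -0.8]], twist=[[0, 0, 0], [0, 0, 0], [0, 0, 0], [0, 0, 0], [0, 0, 0], [0, 0, 0]])

```text
t: 8.02
tool_pos: [0.622, 0.1092, 0.0806]
tcp_rot: [[0.09, 0.996, -0.022], [0.962, -0.093, -0.257], [-0.258, 0.002, -0.966]]
wrist_force: [-1.1, 3.1, -4.9]
opening: 0.0131
```

```bash
python3 st.py
```

```text
t 8.0167 F [-1.1034  3.1471 -4.8913] op 0.013105255739181462 TCP [-0.0188  0.1993  0.0806] est s 0.2439695974736103 rad 0.06474101586405724 Frad -4.0358848677287895 Ftan -3.0954687594431407
```

Past centre with low loads. On to about 0.48.

>>> servo_tool(xyz=[[-0.04, -0.12, -0.15], [-0.08, -0.24, -0.3], [-0.12, -0.37, -0.44], [-0.15, -0.5, -0.58], [-0.19, -0.64, -0.72], [-0.22, -0.78, -0.85], [-0.26, -0.92, -0.98], [-0.29, -1.07, -1.1], [-0.29, -1.07, -1.1]], twist=[[0, 0, 0], [0, 0, 0], [0, 0, 0], [0, 0, 0], [0, 0, 0], [0, 0, 0], [0, 0, 0], [0, 0, 0], [0, 0, 0]])

```text
t: 8.77
tool_pos: [0.6117, 0.1102, 0.0923]
tcp_rot: [[0.091, 0.996, -0.021], [0.962, -0.093, -0.257], [-0.258, 0.003, -0.966]]
wrist_force: [3.9, 1.3, -2.0]
opening: 0.0126
```

```bash
python3 st.py
```

```text
t 8.7667 F [ 3.873   1.2627 -1.9814] op 0.012602795951759435 TCP [-0.0292  0.1993  0.0923] est s 0.48457742532827935 rad 0.06530627103527074 Frad 0.8565117719921329 Ftan -4.142170700814855
```

>>> servo_tool(xyz=[[-0.03, -0.15, -0.12], [-0.06, -0.3, -0.23], [-0.09, -0.46, -0.34], [-0.12, -0.62, -0.45], [-0.15, -0.79, -0.55], [-0.17, -0.95, -0.65], [-0.2, -1.12, -0.74], [-0.22, -1.3, -0.82], [-0.24, -1.47, -0.9], [-0.24, -1.47, -0.9]], twist=[[0, 0, 0], [0, 0, 0], [0, 0, 0], [0, 0, 0], [0, 0, 0], [0, 0, 0], [0, 0, 0], [0, 0, 0], [0, 0, 0], [0, 0, 0]])

```text
t: 9.6
tool_pos: [0.5974, 0.1115, 0.1017]
tcp_rot: [[0.091, 0.996, -0.02], [0.962, -0.093, -0.257], [-0.258, 0.004, -0.966]]
wrist_force: [4.9, 0.6, -3.0]
opening: 0.0131
```

```bash
python3 st.py
python3 - <<'E'
from h import *
snap('side','s8');snap('wrist','w8')
E
```

```text
t 9.6 F [ 4.8715  0.5591 -2.9662] op 0.013119930847091553 TCP [-0.0436  0.1993  0.1017] est s 0.7480932690400679 rad 0.06566257211560296 Frad -0.7080397505947785 Ftan -5.595650198440762
```

View pics/w8.png

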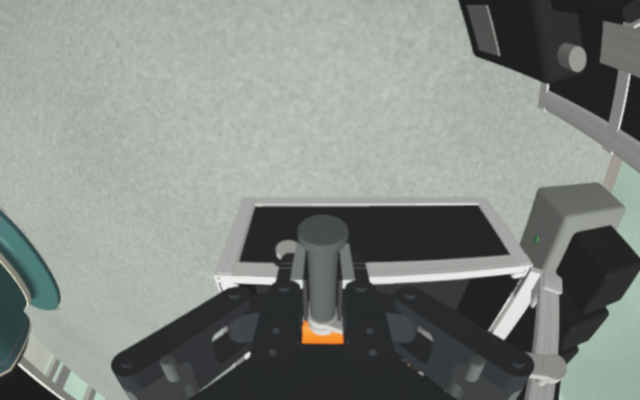

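View pics/s8.png

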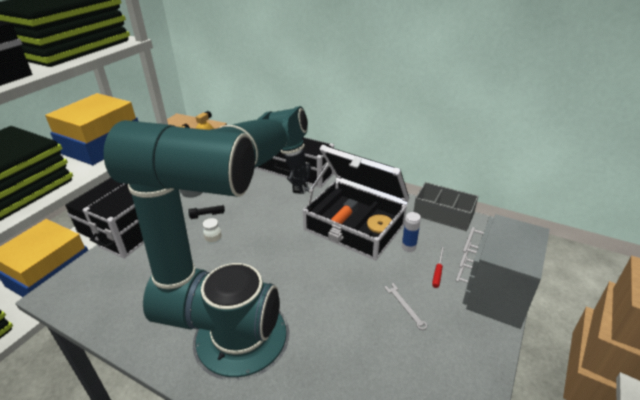

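>>> servo_tool(xyz=[[0, 0, 0], [0, 0, 0], [0, 0, 0], [0, 0, 0], [0, 0, -1], [0, 0, -3], [0, 0, -6], [0, 0, -9], [0, 0, -12], [0, 0, -15], [0, 0, -18], [0, 0, -18]], twist=[[0, 0, 0], [0, 0, 0], [0, 0, 0], [0, 0, 0], [0, 0, 0], [0, 0, 0], [0, 0, 0], [0, 0, 0], [0, 0, 0], [0, 0, 0], [0, 0, 0], [0, 0, 0]], fingers=4.0)

```text
t: 10.7
tool_pos: [0.6018, 0.1594, 0.2821]
tcp_rot: [[0.092, 0.996, -0.014], [0.963, -0.092, -0.255], [-0.255, 0.009, -0.967]]
wrist_force: [-0.0, 0.1, 1.0]
opening: 0.0401
```

Run:
```python
from h import *
c=viewer.camera_model('wrist');o=r.get_obs();print(o['t'],o['wrist_force'],o['tool_pos'],o['joint_pos'])
snap('wrist','w9');p,d=snap('top','t9');snap('side','s9')
```

```text
10.7 [-0.0382  0.0777  1.0037] [0.6018 0.1594 0.2821] [ 19.2688   3.2036  80.4626 -13.9342 101.7597  22.4257]
```

View pics/w9.png

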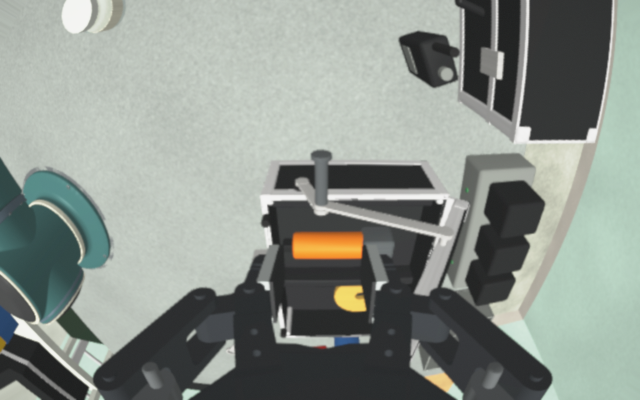

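View pics/t9.png

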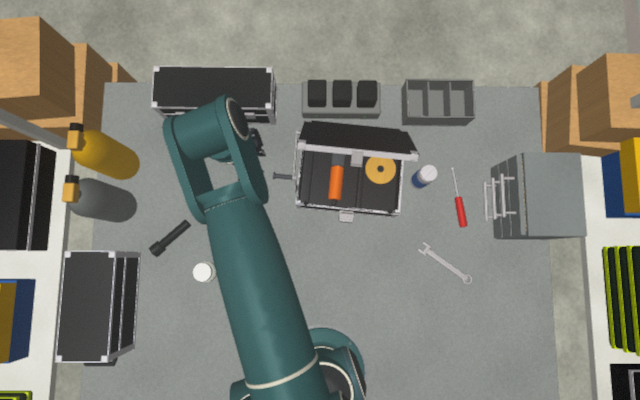

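Run:
```python
from h import *
d=np.load('pics/t9.npy');d0=np.load('pics/top0.npy')
for D in (d0,d):
    v,u=np.mgrid[118:170,300:418];W=world('top',D,u.ravel(),v.ravel());q=np.array([toC(w) for w in W]);q=q[(q[:,2]>.16)&(abs(q[:,1])<.15)]
    # outer face vs edge face by fit: along/off
    from scipy.optimize import minimize_scalar
    def res(t):
        dx=.12-q[:,0];z=q[:,2]-.1;al=dx*np.cos(t)+z*np.sin(t);of=-dx*np.sin(t)+z*np.cos(t)
        return np.minimum(abs(of-.03),abs(al-.24))
    ts=np.radians(np.arange(35,75,.5));e=[np.median(res(t)) for t in ts];i=int(np.argmin(e));print(np.degrees(ts[i]),e[i],len(q))
    t=ts[i];k=res(t)<.004;dx=.12-q[:,0];z=q[:,2]-.1;print(k.mean(),'max z',q[:,2].max(),'minX',q[:,0].min())
R=r.get_obs()['tcp_rot']
for X,Y,z in ((.0,.02,.40),(.12,.0,.40)): print(toW(X,Y,z),rel(toW(X,Y,z),ori(0)))
```

```text
65.5 0.0010929028920470991 2060
0.9218446601941748 max z 1.429742361642015 minX -0.2748193691405326
58.5 0.0008652725804332434 2979
0.9513259483048002 max z 1.429742361642015 minX -0.2748193691405326
[ 0.6239 -0.0711  0.4   ] (array([-25.0561,   4.4572,  -6.236 ]), array([0.0026, 0.2611, 0.001 ]))
[ 0.7415 -0.1023  0.4   ] (array([-26.9956,  16.4545,  -5.6871]), array([0.0026, 0.2611, 0.001 ]))
```

>>> servo_tool(xyz=[[0, 0.5, -3], [0, 2, -6], [-2, 4, -9], [-5, 6.5, -9], [-8, 9, -8.5], [-11, 11.5, -8], [-14, 13.5, -8], [-17, 15, -7.5], [-20, 16.5, -7], [-23, 16.5, -6.5], [-26, 16.5, -6], [-27, 16.5, -5.7]], twist=[[0, 0, 0], [0, 0, 0], [0, 0.03, 0], [0, 0.06, 0], [0, 0.1, 0], [0, 0.14, 0], [0, 0.18, 0], [0, 0.22, 0], [0.003, 0.26, 0], [0.003, 0.26, 0], [0.003, 0.26, 0], [0.003, 0.26, 0]], fingers=0)

```text
t: 11.85
tool_pos: [0.7415, -0.1068, 0.3989]
tcp_rot: [[0.097, 0.995, -0.003], [0.995, -0.097, -0.001], [-0.002, -0.002, -1.0]]
wrist_force: [-0.6, -0.3, -0.9]
opening: -0.0002
```

Run:
```python
from h import *
o=r.get_obs();print(o['t'],o['wrist_force'],toC(o['tool_pos']),o['tool_pos'],o['joint_pos'],o['opening'])
for X,Y,z in ((.10,0,.26),(.06,.0,.26)): print(rel(toW(X,Y,z),ori(0),o))
c=viewer.camera_model('wrist');p,d=snap('wrist','w10');snap('side','s10');R=o['tcp_rot']
for u in (305,313,322,330,338): print(u,[(v,*[int(a) for a in (R.T@(wpts(d,[(u,v)],c)[0]-o['tool_pos']))*1000]) for v in (240,246,252,258,270)])
```

```text
11.85 [-0.5523 -0.2528 -0.8815] [ 0.1205 -0.0045  0.3989] [ 0.7415 -0.1068  0.3989] [-10.1052  17.561   52.4642  -0.1129 110.1076  -4.5879] -0.00024265096767957437
(array([ 0.4697, -2.0157, 13.8916]), array([-0.0025,  0.0017, -0.0027]))
(array([ 0.4588, -6.0157, 13.9015]), array([-0.0025,  0.0017, -0.0027]))
305 [(240, -97, -21, 201), (246, -105, -22, 200), (252, -115, -22, 201), (258, 7, -7, -34), (270, 6, -6, -44)]
313 [(240, -105, -11, 218), (246, 11, -3, -29), (252, 10, -3, -34), (258, 10, -3, -39), (270, 10, -3, -50)]
322 [(240, -114, 0, 237), (246, 10, 0, -28), (252, 11, 0, -36), (258, 11, 0, -41), (270, 10, 0, -50)]
330 [(240, -124, 12, 258), (246, 11, 4, -28), (252, 11, 4, -36), (258, 11, 4, -41), (270, 11, 4, -51)]
338 [(240, -132, 25, 274), (246, -144, 25, 277), (252, -220, 32, 400), (258, 6, 8, -33), (270, 6, 7, -44)]
```

View pics/w10.png

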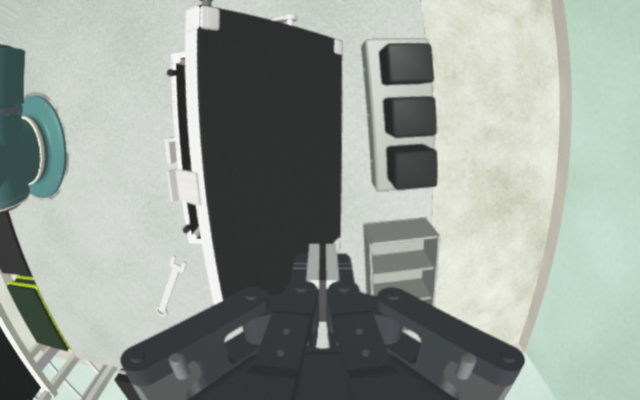

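View pics/s10.png

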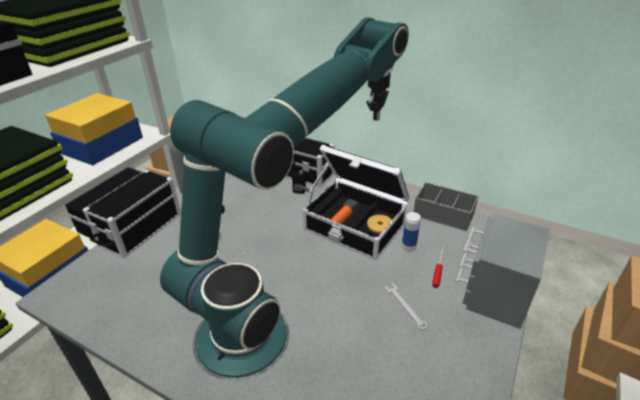

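>>> servo_tool(xyz=[[0.2, -0.5, 3], [0.46, -1, 6], [0.46, -1.5, 9], [0.46, -2, 12], [0.46, -3, 13.6], [0.46, -4.5, 13.6], [0.46, -5.8, 13.6], [0.46, -6, 13.6], [0.46, -6, 13.6]], twist=[[0, 0, 0], [0, 0, 0], [0, 0, 0], [0, 0, 0], [0, 0, 0], [0, 0, 0], [0, 0, 0], [0, 0, 0], [0, 0, 0]])

```text
t: 12.7
tool_pos: [0.6822, -0.0913, 0.2642]
tcp_rot: [[0.092, 0.996, -0.001], [0.996, -0.092, -0.001], [-0.001, -0.0, -1.0]]
wrist_force: [-0.4, -0.7, -0.4]
opening: -0.0
```

```bash
cat > lid.py <<'E'
from h import *
import sys
# contact: corner of tip (offset c on -X side), face at 205 along
def tcp(th,c=.005,L=.205,tip=.028):
    X=.12-L*np.cos(th)+.03*np.sin(th);z=.1+L*np.sin(th)+.03*np.cos(th)
    cc=c*min(1,th/.15)
    return np.array([X+cc,0,z-tip])
if __name__=='__main__':
    o=r.get_obs();p=toC(o['tool_pos']);print('t',o['t'],'F',o['wrist_force'],'TCP',p)
    for th in np.radians([float(a) for a in sys.argv[1:]]):
        q=tcp(th); print(round(np.degrees(th),1),q,rel(toW(*q),ori(0),o)[0].round(2).tolist())
E
python3 lid.py 60 59 58 57 55
```

```text
t 12.7 F [-0.3998 -0.6662 -0.3742] TCP [0.06   0.0054 0.2642]
60.0 [0.0485 0.     0.2645] [-0.54, -1.15, -0.03]
59.0 [0.0451 0.     0.2632] [-0.54, -1.49, 0.1]
58.0 [0.0418 0.     0.2617] [-0.53, -1.82, 0.24]
57.0 [0.0385 0.     0.2603] [-0.53, -2.15, 0.39]
55.0 [0.032  0.     0.2571] [-0.53, -2.8, 0.71]
```

>>> servo_tool(xyz=[[-0.3, -0.6, 0], [-0.54, -1.15, 0], [-0.54, -1.49, 0.1], [-0.54, -1.82, 0.24], [-0.54, -2.0, 0.32], [-0.54, -2.15, 0.39], [-0.54, -2.15, 0.39]], twist=[[0, 0, 0], [0, 0, 0], [0, 0, 0], [0, 0, 0], [0, 0, 0], [0, 0, 0], [0, 0, 0]])

```text
t: 13.28
tool_pos: [0.6605, -0.0958, 0.26]
tcp_rot: [[0.093, 0.996, -0.001], [0.996, -0.093, -0.001], [-0.001, -0.001, -1.0]]
wrist_force: [0.9, 0.2, 0.2]
opening: 0.0001
```

```bash
python3 lid.py 56 55 54 53 52 51 50 49 48 47 46 45
```

```text
t 13.2833 F [0.8973 0.1902 0.2247] TCP [ 0.0388 -0.0012  0.26  ]
56.0 [0.0352 0.     0.2587] [0.12, -0.35, 0.13]
55.0 [0.032  0.     0.2571] [0.12, -0.68, 0.29]
54.0 [0.0288 0.     0.2555] [0.12, -1.0, 0.46]
53.0 [0.0256 0.     0.2538] [0.12, -1.32, 0.63]
52.0 [0.0224 0.     0.252 ] [0.12, -1.63, 0.8]
51.0 [0.0193 0.     0.2502] [0.12, -1.95, 0.99]
50.0 [0.0162 0.     0.2483] [0.12, -2.26, 1.17]
49.0 [0.0131 0.     0.2464] [0.12, -2.56, 1.37]
48.0 [0.0101 0.     0.2444] [0.12, -2.86, 1.56]
47.0 [0.0071 0.     0.2424] [0.12, -3.16, 1.77]
46.0 [0.0042 0.     0.2403] [0.12, -3.46, 1.98]
45.0 [0.0013 0.     0.2382] [0.13, -3.75, 2.19]
```

>>> servo_tool(xyz=[[0.1, -0.35, 0.13], [0.1, -0.68, 0.29], [0.1, -1.0, 0.46], [0.1, -1.32, 0.63], [0.1, -1.63, 0.8], [0.1, -1.95, 0.99]], twist=[[0, 0, 0], [0, 0, 0], [0, 0, 0], [0, 0, 0], [0, 0, 0], [0, 0, 0]])

```text
t: 13.78
tool_pos: [0.641, -0.0928, 0.2501]
tcp_rot: [[0.093, 0.996, -0.001], [0.996, -0.093, -0.001], [-0.001, -0.001, -1.0]]
wrist_force: [3.1, -0.6, -0.5]
opening: 0.0
```

```bash
python3 lid.py 50 49 48 47 46 45 44 43 42 41 40 39 38;python3 - <<'E'
from h import *
snap('wrist','w11');snap('side','s11')
E
```

```text
t 13.7833 F [ 3.1148 -0.6224 -0.5414] TCP [ 0.0191 -0.      0.2501]
50.0 [0.0162 0.     0.2483] [0.0, -0.29, 0.18]
49.0 [0.0131 0.     0.2464] [0.0, -0.6, 0.37]
48.0 [0.0101 0.     0.2444] [0.0, -0.9, 0.57]
47.0 [0.0071 0.     0.2424] [0.01, -1.2, 0.77]
46.0 [0.0042 0.     0.2403] [0.01, -1.49, 0.98]
45.0 [0.0013 0.     0.2382] [0.01, -1.79, 1.19]
44.0 [-0.0016  0.      0.236 ] [0.01, -2.07, 1.41]
43.0 [-0.0045  0.      0.2338] [0.01, -2.36, 1.64]
42.0 [-0.0073  0.      0.2315] [0.01, -2.64, 1.87]
41.0 [-0.01    0.      0.2291] [0.01, -2.91, 2.1]
40.0 [-0.0128  0.      0.2268] [0.01, -3.19, 2.34]
39.0 [-0.0154  0.      0.2243] [0.01, -3.45, 2.58]
38.0 [-0.0181  0.      0.2219] [0.01, -3.72, 2.83]
```

View pics/w11.png

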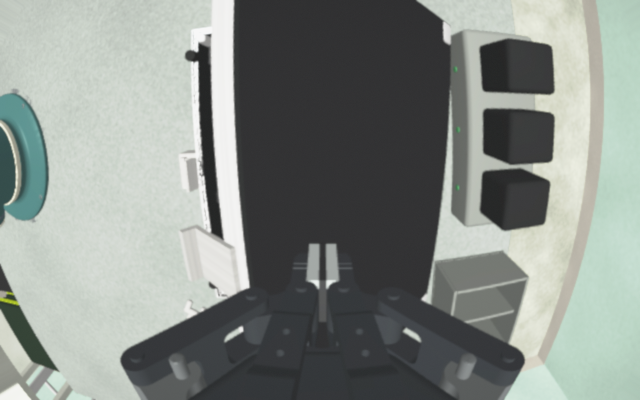

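View pics/s11.png

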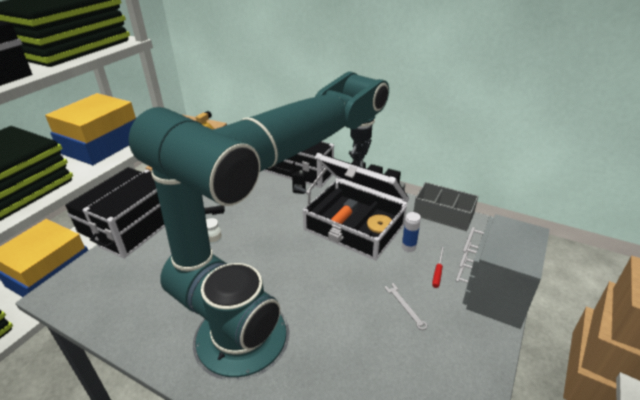

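>>> servo_tool(xyz=[[0, -0.29, 0.18], [0, -0.6, 0.37], [0, -0.9, 0.57], [0, -1.2, 0.77], [0, -1.49, 0.98], [0, -1.79, 1.19], [0, -2.07, 1.41], [0, -2.36, 1.64], [0, -2.64, 1.87], [0, -2.91, 2.1], [0, -3.19, 2.34], [0, -3.45, 2.58]], twist=[[0, 0, 0], [0, 0, 0], [0, 0, 0], [0, 0, 0], [0, 0, 0], [0, 0, 0], [0, 0, 0], [0, 0, 0], [0, 0, 0], [0, 0, 0], [0, 0, 0], [0, 0, 0]])

```text
t: 14.88
tool_pos: [0.6067, -0.0898, 0.2243]
tcp_rot: [[0.093, 0.996, -0.001], [0.996, -0.093, -0.001], [-0.001, -0.001, -1.0]]
wrist_force: [3.2, -0.5, 0.5]
opening: -0.0
```

```bash
python3 lid.py 38 37 36 35 34 33 32 31 30 29 28 27
```

```text
t 14.8833 F [ 3.2286 -0.4554  0.4884] TCP [-0.0154 -0.0002  0.2243]
38.0 [-0.0181  0.      0.2219] [0.02, -0.27, 0.24]
37.0 [-0.0207  0.      0.2193] [0.02, -0.53, 0.49]
36.0 [-0.0232  0.      0.2168] [0.02, -0.79, 0.75]
35.0 [-0.0257  0.      0.2142] [0.02, -1.04, 1.01]
34.0 [-0.0282  0.      0.2115] [0.03, -1.28, 1.28]
33.0 [-0.0306  0.      0.2088] [0.03, -1.52, 1.55]
32.0 [-0.033   0.      0.2061] [0.03, -1.76, 1.82]
31.0 [-0.0353  0.      0.2033] [0.03, -1.99, 2.1]
30.0 [-0.0375  0.      0.2005] [0.03, -2.22, 2.38]
29.0 [-0.0398  0.      0.1976] [0.03, -2.44, 2.66]
28.0 [-0.0419  0.      0.1947] [0.03, -2.65, 2.95]
27.0 [-0.044   0.      0.1918] [0.03, -2.87, 3.25]
```

Run:
```python
from h import *
snap('wrist','w12');p,d=snap('top','t12')
c=viewer.camera_model('wrist')
d=np.load('pics/w12.npy');W=wpts(d,[(u,200) for u in range(200,460,20)],c);print(np.array([toC(w) for w in W]))
```

```text
[[-0.1866 -0.0509 -0.0013]
 [-0.1557 -0.0504 -0.0001]
 [-0.0496  0.0391  0.2671]
 [-0.0419  0.0375  0.262 ]
 [-0.0342  0.0349  0.2543]
 [-0.0253  0.0333  0.2494]
 [-0.0159  0.0309  0.2423]
 [-0.0055  0.0283  0.2343]
 [ 0.0062  0.0254  0.2257]
 [ 0.0197  0.0218  0.2148]
 [ 0.0353  0.0179  0.203 ]
 [ 0.0539  0.0131  0.1886]
 [ 0.0758  0.0079  0.1729]]
```

View pics/w12.png

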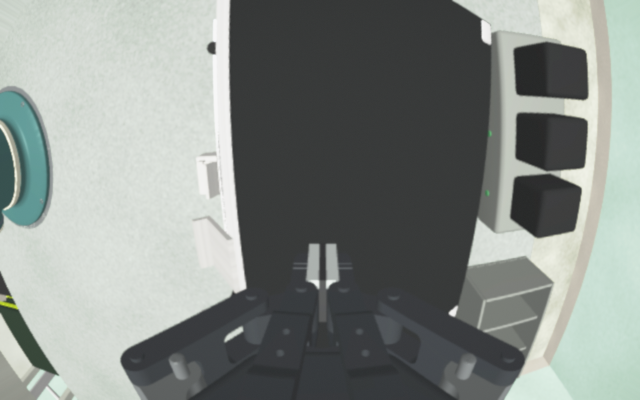

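```bash
sed -i 's/c=.005/c=.0125/' lid.py; python3 lid.py 36 35 34 33 32 31 30 29 28 27 26 25 24
```

```text
t 14.9833 F [0.0894 0.1697 0.2642] TCP [-0.0156 -0.0002  0.224 ]
36.0 [-0.0157  0.      0.2168] [0.02, -0.01, 0.73]
35.0 [-0.0182  0.      0.2142] [0.02, -0.26, 0.99]
34.0 [-0.0207  0.      0.2115] [0.02, -0.5, 1.25]
33.0 [-0.0231  0.      0.2088] [0.02, -0.75, 1.52]
32.0 [-0.0255  0.      0.2061] [0.02, -0.98, 1.8]
31.0 [-0.0278  0.      0.2033] [0.03, -1.21, 2.08]
30.0 [-0.03    0.      0.2005] [0.03, -1.44, 2.36]
29.0 [-0.0323  0.      0.1976] [0.03, -1.66, 2.64]
28.0 [-0.0344  0.      0.1947] [0.03, -1.88, 2.93]
27.0 [-0.0365  0.      0.1918] [0.03, -2.09, 3.23]
26.0 [-0.0386  0.      0.1888] [0.03, -2.29, 3.52]
25.0 [-0.0406  0.      0.1858] [0.03, -2.49, 3.83]
24.0 [-0.0426  0.      0.1828] [0.03, -2.69, 4.13]
```

```bash
cat > lid2.py <<'E'
from h import *
import sys
# contact: radius .207, no-slip arc from reference (37 deg at TCP -.0156,.2240)
def P(th,L=.205): return np.array([.12-L*np.cos(th)+.03*np.sin(th),0,.1+L*np.sin(th)+.03*np.cos(th)])
o=r.get_obs();p=toC(o['tool_pos']);print('t',o['t'],'F',o['wrist_force'],'TCP',p)
print(Ro.from_matrix(o['tcp_rot'].T@ori(0)).as_rotvec())
for a in sys.argv[1:]:
    q=np.array([-.0156,0,.2240])+P(np.radians(float(a)))-P(np.radians(37.)); print(a,q,rel(toW(*q),ori(0),o)[0].round(2).tolist())
E
python3 lid2.py 36 35 34 33 32 31 30 29 28 27 26 25 24 12 4 0
```

```text
t 14.9833 F [0.0894 0.1697 0.2642] TCP [-0.0156 -0.0002  0.224 ]
[-0.0014  0.0011  0.0007]
36 [-0.0181  0.      0.2214] [0.02, -0.25, 0.26]
35 [-0.0207  0.      0.2188] [0.02, -0.5, 0.52]
34 [-0.0231  0.      0.2162] [0.02, -0.75, 0.79]
33 [-0.0255  0.      0.2135] [0.02, -0.99, 1.06]
32 [-0.0279  0.      0.2107] [0.02, -1.23, 1.33]
31 [-0.0302  0.      0.208 ] [0.03, -1.46, 1.61]
30 [-0.0325  0.      0.2051] [0.03, -1.68, 1.89]
29 [-0.0347  0.      0.2023] [0.03, -1.9, 2.18]
28 [-0.0369  0.      0.1994] [0.03, -2.12, 2.47]
27 [-0.039   0.      0.1965] [0.03, -2.33, 2.76]
26 [-0.041   0.      0.1935] [0.03, -2.54, 3.06]
25 [-0.043   0.      0.1905] [0.03, -2.74, 3.36]
24 [-0.045   0.      0.1875] [0.03, -2.93, 3.66]
12 [-0.0642  0.      0.1486] [0.03, -4.85, 7.55]
4 [-0.0723  0.      0.1209] [0.04, -5.66, 10.32]
0 [-0.0749  0.      0.1067] [0.04, -5.92, 11.75]
```

>>> servo_tool(xyz=[[0, -0.25, 0.26], [0, -0.5, 0.52], [0, -0.75, 0.79], [0, -0.99, 1.06], [0, -1.23, 1.33], [0, -1.46, 1.61], [0, -1.68, 1.89], [0, -1.9, 2.18], [0, -2.12, 2.47], [0, -2.33, 2.76], [0, -2.54, 3.06], [0, -2.74, 3.36]], twist=[[0, 0, 0], [0, 0, 0], [0, 0, 0], [0, 0, 0], [0, 0, 0], [0, 0, 0], [0, 0, 0], [0, 0, 0], [0, 0, 0], [0, 0, 0], [0, 0, 0], [0, 0, 0]])

```text
t: 15.98
tool_pos: [0.5794, -0.0873, 0.1906]
tcp_rot: [[0.093, 0.996, -0.001], [0.996, -0.093, -0.001], [-0.001, -0.001, -1.0]]
wrist_force: [-0.1, 0.1, 2.0]
opening: 0.0
```

```bash
python3 lid2.py 24 23 22 21 20 19 18 17 16 15 14 13 12
```

```text
t 15.9833 F [-0.0936  0.1192  1.9785] TCP [-0.0427 -0.0003  0.1906]
[-0.0006  0.0011  0.0007]
24 [-0.045   0.      0.1875] [0.03, -0.23, 0.32]
23 [-0.0469  0.      0.1844] [0.03, -0.42, 0.62]
22 [-0.0488  0.      0.1813] [0.03, -0.6, 0.93]
21 [-0.0506  0.      0.1781] [0.03, -0.78, 1.25]
20 [-0.0523  0.      0.175 ] [0.03, -0.96, 1.57]
19 [-0.054   0.      0.1718] [0.03, -1.13, 1.89]
18 [-0.0556  0.      0.1685] [0.03, -1.29, 2.21]
17 [-0.0572  0.      0.1653] [0.03, -1.45, 2.53]
16 [-0.0587  0.      0.162 ] [0.03, -1.6, 2.86]
15 [-0.0602  0.      0.1587] [0.04, -1.75, 3.19]
14 [-0.0616  0.      0.1554] [0.04, -1.89, 3.53]
13 [-0.0629  0.      0.152 ] [0.04, -2.02, 3.86]
12 [-0.0642  0.      0.1486] [0.04, -2.15, 4.2]
```

>>> servo_tool(xyz=[[0, -0.25, 0.32], [0, -0.45, 0.62], [0, -0.65, 0.93], [0, -0.85, 1.25], [0, -1.05, 1.57], [0, -1.25, 1.89], [0, -1.4, 2.21], [0, -1.6, 2.53], [0, -1.8, 2.86], [0, -2.0, 3.19], [0, -2.2, 3.53], [0, -2.35, 3.86]], twist=[[0, 0, 0], [0, 0, 0], [0, 0, 0], [0, 0, 0], [0, 0, 0], [0, 0, 0], [0, 0, 0], [0, 0, 0], [0, 0, 0], [0, 0, 0], [0, 0, 0], [0, 0, 0]])

```text
t: 16.98
tool_pos: [0.556, -0.0851, 0.152]
tcp_rot: [[0.093, 0.996, -0.001], [0.996, -0.093, -0.001], [-0.001, -0.001, -1.0]]
wrist_force: [1.0, -0.1, 0.6]
opening: 0.0003
```

```bash
python3 lid2.py 12 11 10 9 8 7 6 5 4 3
python3 - <<'E'
from h import *
c=viewer.camera_model('wrist')
p,d=snap('wrist','w13');snap('side','s13');W=wpts(d,[(u,200) for u in range(240,460,20)],c);print(np.array([toC(w) for w in W]))
E
```

```text
t 16.9833 F [ 0.9501 -0.0931  0.5684] TCP [-0.0662 -0.0003  0.152 ]
[-0.0006  0.0011  0.0008]
12 [-0.0642  0.      0.1486] [0.03, 0.2, 0.33]
11 [-0.0654  0.      0.1452] [0.03, 0.08, 0.67]
10 [-0.0666  0.      0.1418] [0.03, -0.04, 1.02]
9 [-0.0677  0.      0.1384] [0.04, -0.15, 1.36]
8 [-0.0688  0.      0.1349] [0.04, -0.25, 1.71]
7 [-0.0698  0.      0.1314] [0.04, -0.35, 2.06]
6 [-0.0707  0.      0.1279] [0.04, -0.44, 2.41]
5 [-0.0715  0.      0.1244] [0.04, -0.53, 2.76]
4 [-0.0723  0.      0.1209] [0.04, -0.61, 3.11]
3 [-0.0731  0.      0.1174] [0.04, -0.68, 3.46]
[[-0.104   0.0346  0.1818]
 [-0.095   0.0335  0.1786]
 [-0.0857  0.0328  0.1764]
 [-0.0762  0.0321  0.1742]
 [-0.0665  0.0316  0.1726]
 [-0.0566  0.0308  0.1701]
 [-0.0462  0.03    0.1676]
 [-0.0353  0.0291  0.1649]
 [-0.024   0.0285  0.163 ]
 [-0.0117  0.0275  0.1601]
 [ 0.0018  0.0264  0.1567]]
```

View pics/w13.png

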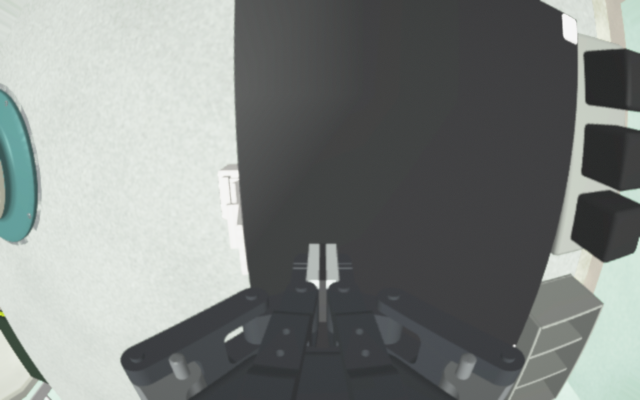

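View pics/s13.png

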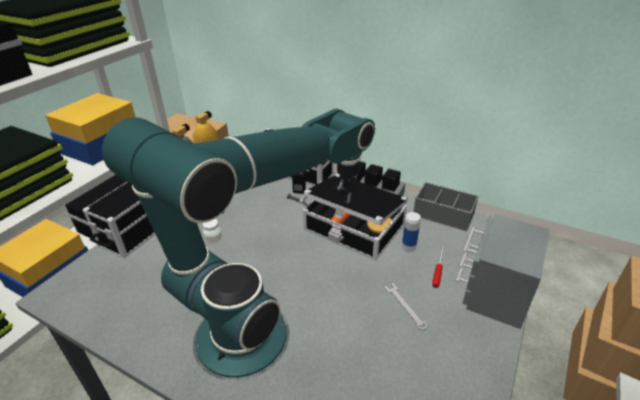

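>>> servo_tool(xyz=[[0, -0.15, 0.33], [0, -0.3, 0.67], [0, -0.5, 1.02], [0, -0.65, 1.36], [0, -0.8, 1.71], [0, -1.0, 2.06], [0, -1.15, 2.41], [0, -1.3, 2.75], [0, -1.3, 2.75]], twist=[[0, 0, 0], [0, 0, 0], [0, 0, 0], [0, 0, 0], [0, 0, 0], [0, 0, 0], [0, 0, 0], [0, 0, 0], [0, 0, 0]])

```text
t: 17.83
tool_pos: [0.5427, -0.0838, 0.1239]
tcp_rot: [[0.093, 0.996, -0.002], [0.996, -0.093, -0.001], [-0.001, -0.002, -1.0]]
wrist_force: [0.3, 0.3, -0.8]
opening: 0.0003
```

```bash
python3 lid2.py 4 2 0
python3 - <<'E'
from h import *
c=viewer.camera_model('wrist')
p,d=snap('wrist','w14');W=wpts(d,[(u,200) for u in range(260,460,20)],c);q=np.array([toC(w) for w in W]);f=np.polyfit(q[:,0],q[:,2],1);print(f,np.degrees(np.arctan(f[0])),np.polyval(f,-.085))
E
```

```text
t 17.8333 F [ 0.2573  0.2732 -0.8176] TCP [-0.0796 -0.0003  0.1239]
[-0.0017  0.001   0.0007]
4 [-0.0723  0.      0.1209] [0.03, 0.73, 0.3]
2 [-0.0738  0.      0.1138] [0.03, 0.59, 1.01]
0 [-0.0749  0.      0.1067] [0.04, 0.47, 1.72]
[-0.0694  0.1397] -3.969299974457192 0.14557524842870037
```

>>> servo_tool(xyz=[[0, -0.1, 0.2], [0, -0.2, 0.4], [0, -0.3, 0.6], [0, -0.35, 0.8], [0, -0.35, 0.8]], twist=[[0, 0, 0], [0, 0, 0], [0, 0, 0], [0, 0, 0], [0, 0, 0]])

```text
t: 18.3
tool_pos: [0.5398, -0.0836, 0.1166]
tcp_rot: [[0.093, 0.996, -0.001], [0.996, -0.093, -0.001], [-0.001, -0.0, -1.0]]
wrist_force: [0.4, -0.2, 0.8]
opening: -0.0002
```

>>> servo_tool(xyz=[[0, 0, 0.15], [0, 0, 0.3], [0, 0, 0.4], [0, 0, 0.4]], twist=[[0, 0, 0], [0, 0, 0], [0, 0, 0], [0, 0, 0]])

```text
t: 18.63
tool_pos: [0.5394, -0.0836, 0.1131]
tcp_rot: [[0.093, 0.996, -0.002], [0.996, -0.093, -0.001], [-0.001, -0.002, -1.0]]
wrist_force: [-5.6, 0.5, 7.4]
opening: -0.0001
```

>>> servo_tool(xyz=[[0, 0, 0.05], [0, 0, 0.1], [0, 0, 0.15], [0, 0, 0.15]], twist=[[0, 0, 0], [0, 0, 0], [0, 0, 0], [0, 0, 0]])

```text
t: 18.97
tool_pos: [0.5393, -0.0836, 0.1119]
tcp_rot: [[0.093, 0.996, -0.002], [0.996, -0.093, -0.001], [-0.001, -0.002, -1.0]]
wrist_force: [-8.9, 1.3, 11.3]
opening: 0.0002
```

>>> servo_tool(xyz=[[0, 0, 0.05], [0, 0, 0.1], [0, 0, 0.15], [0, 0, 0.15]], twist=[[0, 0, 0], [0, 0, 0], [0, 0, 0], [0, 0, 0]])

```text
t: 19.3
tool_pos: [0.5393, -0.0836, 0.1105]
tcp_rot: [[0.093, 0.996, -0.002], [0.996, -0.093, -0.001], [-0.001, -0.002, -1.0]]
wrist_force: [-7.1, 0.9, 10.2]
opening: 0.0002
```

>>> servo_tool(xyz=[[0, -0.03, 0.05], [0, -0.06, 0.1], [0, -0.09, 0.15], [0, -0.09, 0.15]], twist=[[0, 0, 0], [0, 0, 0], [0, 0, 0], [0, 0, 0]])

```text
t: 19.63
tool_pos: [0.5391, -0.0836, 0.1095]
tcp_rot: [[0.093, 0.996, 0.0], [0.996, -0.093, -0.001], [-0.001, 0.0, -1.0]]
wrist_force: [-4.4, 0.3, 13.8]
opening: 0.0
```

>>> servo_tool(xyz=[[0, -0.02, 0.05], [0, -0.04, 0.1], [0, -0.04, 0.1]], twist=[[0, 0, 0], [0, 0, 0], [0, 0, 0]])

```text
t: 19.88
tool_pos: [0.539, -0.0836, 0.1086]
tcp_rot: [[0.093, 0.996, 0.001], [0.996, -0.093, -0.001], [-0.001, 0.001, -1.0]]
wrist_force: [-1.3, 0.8, 12.6]
opening: -0.0003
```

>>> servo_tool(xyz=[[0, 0, 0.04], [0, 0, 0.08], [0, 0, 0.08]], twist=[[0, 0, 0], [0, 0, 0], [0, 0, 0]])

```text
t: 20.13
tool_pos: [0.5389, -0.0836, 0.1078]
tcp_rot: [[0.093, 0.996, 0.001], [0.996, -0.093, -0.001], [-0.001, 0.001, -1.0]]
wrist_force: [-3.6, 1.9, 12.8]
opening: 0.0001
```

Run:
```python
from h import *
c=viewer.camera_model('wrist');o=r.get_obs();print(toC(o['tool_pos']),o['wrist_force'])
p,d=snap('wrist','w15');W=wpts(d,[(u,200) for u in range(260,460,20)],c);q=np.array([toC(w) for w in W]);f=np.polyfit(q[:,0],q[:,2],1);print(f,np.degrees(np.arctan(f[0])),np.polyval(f,-.085))
```

```text
[-0.0834 -0.0004  0.1078] [-3.5591  1.9356 12.8142]
[-0.0069  0.1291] -0.3939875941451414 0.12969195905453895
```

>>> servo_tool(xyz=[[0, -0.02, 0.04], [0, -0.02, 0.06], [0, -0.02, 0.06]], twist=[[0, 0, 0], [0, 0, 0], [0, 0, 0]])

```text
t: 20.43
tool_pos: [0.5388, -0.0835, 0.1074]
tcp_rot: [[0.093, 0.996, 0.001], [0.996, -0.093, -0.001], [-0.001, 0.001, -1.0]]
wrist_force: [-1.8, 0.9, 14.5]
opening: -0.0002
```

>>> servo_tool(xyz=[[0, 0, 0.03], [0, 0, 0.05], [0, 0, 0.05]], twist=[[0, 0, 0], [0, 0, 0], [0, 0, 0]])

```text
t: 20.68
tool_pos: [0.5388, -0.0836, 0.1069]
tcp_rot: [[0.093, 0.996, 0.001], [0.996, -0.093, -0.001], [-0.001, 0.001, -1.0]]
wrist_force: [-3.6, 1.6, 15.3]
opening: -0.0001
```

>>> servo_tool(xyz=[[0, -0.01, 0.03], [0, -0.01, 0.04], [0, -0.01, 0.04]], twist=[[0, 0, 0], [0, 0, 0], [0, 0, 0]])

```text
t: 20.93
tool_pos: [0.5387, -0.0835, 0.1066]
tcp_rot: [[0.093, 0.996, 0.001], [0.996, -0.093, -0.001], [-0.001, 0.001, -1.0]]
wrist_force: [-4.3, 0.8, 14.4]
opening: 0.0001
```

>>> servo_tool(xyz=[[0, -0.01, 0.03], [0, -0.01, 0.03], [0, -0.01, 0.03]], twist=[[0, 0, 0], [0, 0, 0], [0, 0, 0]])

```text
t: 21.18
tool_pos: [0.5387, -0.0835, 0.1063]
tcp_rot: [[0.093, 0.996, 0.001], [0.996, -0.093, -0.001], [-0.001, 0.001, -1.0]]
wrist_force: [-3.0, 0.5, 15.0]
opening: -0.0003
```

>>> servo_tool(xyz=[[0, -0.01, 0.03], [0, -0.01, 0.04], [0, -0.01, 0.04]], twist=[[0, 0, 0], [0, 0, 0], [0, 0, 0]])

```text
t: 21.43
tool_pos: [0.5387, -0.0836, 0.1059]
tcp_rot: [[0.093, 0.996, 0.001], [0.996, -0.093, -0.001], [-0.001, 0.002, -1.0]]
wrist_force: [-2.4, 0.7, 15.5]
opening: -0.0002
```

>>> servo_tool(xyz=[[0, -0.01, 0.03], [0, -0.01, 0.04], [0, -0.01, 0.04]], twist=[[0, 0, 0], [0, 0, 0], [0, 0, 0]])

```text
t: 21.68
tool_pos: [0.5386, -0.0836, 0.1057]
tcp_rot: [[0.093, 0.996, 0.002], [0.996, -0.093, -0.001], [-0.001, 0.002, -1.0]]
wrist_force: [-2.5, 0.5, 16.4]
opening: -0.0001
```

>>> servo_tool(xyz=[[0, -0.01, 0.03], [0, -0.01, 0.04], [0, -0.01, 0.04]], twist=[[0, 0, 0], [0, 0, 0], [0, 0, 0]])

```text
t: 21.93
tool_pos: [0.5386, -0.0836, 0.1053]
tcp_rot: [[0.093, 0.996, 0.002], [0.996, -0.093, -0.001], [-0.001, 0.002, -1.0]]
wrist_force: [-1.7, 0.3, 16.6]
opening: -0.0001
```

Run:
```python
from h import *
c=viewer.camera_model('wrist');o=r.get_obs();print(toC(o['tool_pos']),o['wrist_force'])
p,d=snap('wrist','w16');W=wpts(d,[(u,200) for u in range(260,460,20)],c);q=np.array([toC(w) for w in W]);f=np.polyfit(q[:,0],q[:,2],1);print(f,np.degrees(np.arctan(f[0])),np.polyval(f,-.085));print(r.get_obs()['wrist_force'])
```

```text
[-0.0837 -0.0004  0.1053] [-1.6691  0.2833 16.6454]
[0.013  0.1281] 0.7438743704801076 0.12696723996095316
[-1.9436  0.994  16.6194]
```

>>> servo_tool(xyz=[[0, -0.01, 0.03], [0, -0.01, 0.04], [0, -0.01, 0.04]], twist=[[0, 0, 0], [0, 0, 0], [0, 0, 0]])

```text
t: 22.23
tool_pos: [0.5386, -0.0835, 0.105]
tcp_rot: [[0.093, 0.996, 0.002], [0.996, -0.093, -0.001], [-0.001, 0.002, -1.0]]
wrist_force: [-2.0, 1.0, 16.8]
opening: 0.0001
```

>>> servo_tool(xyz=[[0, -0.01, 0.03], [0, -0.01, 0.04], [0, -0.01, 0.04]], twist=[[0, 0, 0], [0, 0, 0], [0, 0, 0]])

```text
t: 22.48
tool_pos: [0.5385, -0.0835, 0.1045]
tcp_rot: [[0.093, 0.996, 0.002], [0.996, -0.093, -0.001], [-0.001, 0.002, -1.0]]
wrist_force: [-1.3, 1.1, 15.7]
opening: 0.0
```

>>> servo_tool(xyz=[[0, 0, 0.03], [0, 0, 0.04], [0, 0, 0.04]], twist=[[0, 0, 0], [0, 0, 0], [0, 0, 0]])

```text
t: 22.73
tool_pos: [0.5384, -0.0835, 0.1041]
tcp_rot: [[0.093, 0.996, 0.002], [0.996, -0.093, -0.001], [-0.001, 0.002, -1.0]]
wrist_force: [-2.5, 1.6, 17.0]
opening: 0.0001
```

>>> servo_tool(xyz=[[0, 0, 0.03], [0, 0, 0.03], [0, 0, 0.03]], twist=[[0, 0, 0], [0, 0, 0], [0, 0, 0]])

```text
t: 22.98
tool_pos: [0.5384, -0.0835, 0.1038]
tcp_rot: [[0.093, 0.996, 0.002], [0.996, -0.093, -0.002], [-0.001, 0.002, -1.0]]
wrist_force: [-3.2, 0.8, 17.7]
opening: -0.0002
```

>>> servo_tool(xyz=[[0, 0, -0.1], [0, 0.03, -0.2], [0, 0.03, -0.3], [0, 0.03, -0.3]], twist=[[0, 0, 0], [0, 0, 0], [0, 0, 0], [0, 0, 0]])

```text
t: 23.32
tool_pos: [0.5386, -0.0836, 0.1062]
tcp_rot: [[0.093, 0.996, 0.001], [0.996, -0.093, -0.001], [-0.001, 0.002, -1.0]]
wrist_force: [1.1, 0.5, 10.8]
opening: 0.0003
```

```bash
cat > chk.py <<'E'
from h import *
c=viewer.camera_model('wrist');o=r.get_obs();print(o['t'],toC(o['tool_pos']),o['wrist_force'])
p,d=snap('wrist','w17_%d'%(o['t']*100));W=wpts(d,[(u,200) for u in range(260,460,20)],c);q=np.array([toC(w) for w in W]);f=np.polyfit(q[:,0],q[:,2],1);print(f,np.degrees(np.arctan(f[0])),np.polyval(f,-.085));print(r.get_obs()['wrist_force'])
E
python3 chk.py
```

```text
23.3167 [-0.0837 -0.0004  0.1062] [ 1.1126  0.5498 10.8037]
[0.0124 0.1286] 0.7123173497791953 0.12754185939042006
[ 1.183   1.4131 10.2056]
```

>>> servo_tool(xyz=[[0, 0, -0.1], [0, 0, -0.2], [0, 0, -0.3], [0, 0, -0.3]], twist=[[0, 0, 0], [0, 0, 0], [0, 0, 0], [0, 0, 0]])

```text
t: 23.7
tool_pos: [0.5377, -0.0834, 0.1078]
tcp_rot: [[0.093, 0.996, -0.001], [0.996, -0.093, -0.001], [-0.001, -0.001, -1.0]]
wrist_force: [-0.2, 0.4, 0.3]
opening: 0.0003
```

```bash
python3 chk.py
```

```text
23.7 [-0.0847 -0.0004  0.1078] [-0.2278  0.4181  0.2627]
[0.0008 0.1293] 0.04478305098502256 0.12920034226086546
[0.2989 0.0474 0.4438]
```

>>> servo_tool(xyz=[[0, 0, -1], [0, 0, -3], [0, 0, -6], [0, 0, -9], [0, 0, -12], [0, 0, -15], [0, 0, -18], [0, 0, -18]], twist=[[0, 0, 0], [0, 0, 0], [0, 0, 0], [0, 0, 0], [0, 0, 0], [0, 0, 0], [0, 0, 0], [0, 0, 0]])

```text
t: 24.42
tool_pos: [0.5389, -0.0835, 0.295]
tcp_rot: [[0.093, 0.996, 0.007], [0.996, -0.093, -0.003], [-0.002, 0.007, -1.0]]
wrist_force: [0.1, 0.0, 1.3]
opening: -0.0004
```

Run:
```python
from h import *
from h import *
c=viewer.camera_model('wrist');o=r.get_obs();print(o['t'],toC(o['tool_pos']),o['wrist_force'])
p,d=snap('wrist','w18');snap('side','s18')
W=np.array([toC(w) for w in wpts(d,[(u,v) for u in range(240,420,4) for v in range(120,236,4)],c)]);W=W[(abs(W[:,1])<.14)&(W[:,0]>-.115)&(W[:,0]<.115)&(abs(W[:,2]-.13)<.02)]
f=np.polyfit(W[:,0],W[:,2],1);print(len(W),f,np.degrees(np.arctan(f[0])),np.polyval(f,-.085))
```

```text
24.4167 [-0.0834 -0.0003  0.295 ] [0.0731 0.0271 1.2745]
911 [-0.001   0.1292] -0.05600947966171531 0.12929189392257334
```

View pics/w18.png

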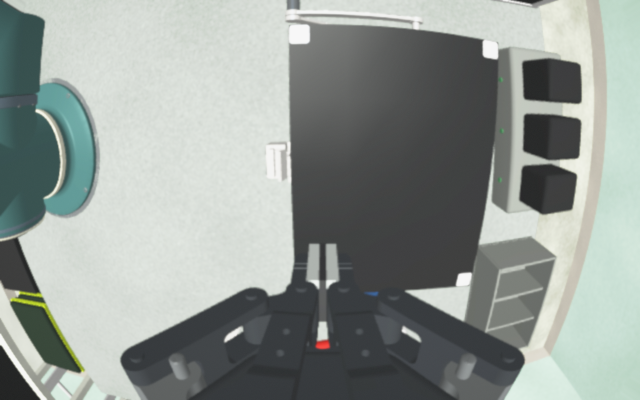

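View pics/s18.png

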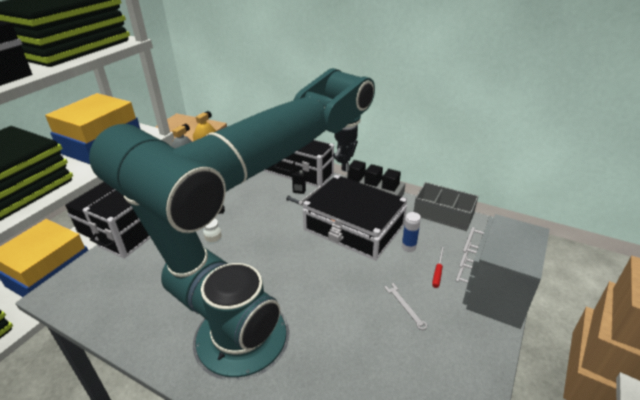

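```bash
python3 -c "
from rig import sign_off
print(sign_off())"
```

```text
the job is handed in; nothing more can be done
None
```

The case is shut and the catch appears to hold it. I handed the job in with about 24.5 s of the 69 s used.

- **Stay:** I gripped the knob and lifted it along its arc to a stay angle of about 0.75, past the 0.5 safe mark. I then let go. Wrist force stayed at or below about 7 N in my readings during the lift, about 0.6 mm of give at the bush's 12 N per mm. The lid came down about 7 degrees with it.
- **Lid:** I lowered it with closed fingertips on its outer face at about 0.2 rad/s. I then pressed it down in small steps, and the highest vertical force I read was 17.7 N.
- **Last checks:** When I backed off, the contact force fell to zero with the lid flat. After I lifted the tool 18 cm clear, the wrist camera put the lid at −0.06 degrees, with its top face 129 mm above the table. Uncaught, the buffers would have pushed it up about 2 degrees. I did not see the catch itself up close. In the last side and wrist pictures, the objects in view outside the case were where they had been. I did not check each one, and the lid now hides the grinder and discs.

**What disagreed:**
- The wrist camera showed the fingertips about 23 to 28 mm behind the reported TCP, not 17 mm ahead of it as the text says.
- Because of that, my first grip closed on empty air above the knob, with no contact force. I corrected it from the camera depth.
- No jump marked the catch going in, only a drop from 16.8 to 15.7 N between two steps, which is close to the sensor noise.

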